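# Rack the dissecting probes by colour and start the drying fan

### The job

Clear up after the dissection lesson: take the stray pencil out of the rack and lay it in the green tray, and stand every loose probe steel tip down in a pocket, in the rack that already holds a probe of its colour. The two probes already racked stay in their racks, and the jar, beaker and dish are left where they are. When everything is put away, and not before, switch the drying fan on by pushing its lever fully over, away from the robot.

Things in the scene. Friction and masses are not known exactly. Their poses are not given: they have to be found in the camera images.
- blue1: dissecting probe, 140 mm long, 40 g: blue square handle 20 x 20 mm (48 to 140 mm from the tip), blunt steel shaft 8 mm across. Lies on the table, tip roughly to -y (the robot's right); may be absent. Origin: centre of the tip's end face, on the long axis (10 mm above the table when lying); +x points out of the tip, the handle lies 48 to 140 mm along -x; balances 90 mm from the tip. Tip down = +x down.
- blue2: dissecting probe, 140 mm long, 40 g: blue square handle 20 x 20 mm (48 to 140 mm from the tip), blunt steel shaft 8 mm across. Lies on the table, tip roughly to -y (the robot's right); may be absent. Origin: centre of the tip's end face, on the long axis (10 mm above the table when lying); +x points out of the tip, the handle lies 48 to 140 mm along -x; balances 90 mm from the tip. Tip down = +x down.
- blue3: dissecting probe, 140 mm long, 40 g: blue square handle 20 x 20 mm (48 to 140 mm from the tip), blunt steel shaft 8 mm across. Lies on the table, tip roughly to -y (the robot's right); may be absent. Origin: centre of the tip's end face, on the long axis (10 mm above the table when lying); +x points out of the tip, the handle lies 48 to 140 mm along -x; balances 90 mm from the tip. Tip down = +x down.
- orange1: dissecting probe, 140 mm long, 40 g: orange square handle 20 x 20 mm (48 to 140 mm from the tip), blunt steel shaft 8 mm across. Lies on the table, tip roughly to -y (the robot's right); may be absent. Origin: centre of the tip's end face, on the long axis (10 mm above the table when lying); +x points out of the tip, the handle lies 48 to 140 mm along -x; balances 90 mm from the tip. Tip down = +x down.
- orange2: dissecting probe, 140 mm long, 40 g: orange square handle 20 x 20 mm (48 to 140 mm from the tip), blunt steel shaft 8 mm across. Lies on the table, tip roughly to -y (the robot's right); may be absent. Origin: centre of the tip's end face, on the long axis (10 mm above the table when lying); +x points out of the tip, the handle lies 48 to 140 mm along -x; balances 90 mm from the tip. Tip down = +x down.
- orange3: dissecting probe, 140 mm long, 40 g: orange square handle 20 x 20 mm (48 to 140 mm from the tip), blunt steel shaft 8 mm across. Lies on the table, tip roughly to -y (the robot's right); may be absent. Origin: centre of the tip's end face, on the long axis (10 mm above the table when lying); +x points out of the tip, the handle lies 48 to 140 mm along -x; balances 90 mm from the tip. Tip down = +x down.
- racked_blue: dissecting probe, 140 mm long, 40 g: blue square handle 20 x 20 mm (48 to 140 mm from the tip), blunt steel shaft 8 mm across. Stands tip down in the robot-side end pocket of one of the racks from the start and shows which colour belongs in that rack. Origin: centre of the tip's end face; +z runs up the handle.
- racked_orange: dissecting probe, 140 mm long, 40 g: orange square handle 20 x 20 mm (48 to 140 mm from the tip), blunt steel shaft 8 mm across. Stands tip down in the robot-side end pocket of one of the racks from the start and shows which colour belongs in that rack. Origin: centre of the tip's end face; +z runs up the handle.
- rack_a: white fixed rack, 160 x 40 mm, 95 mm tall, four open square pockets 32 x 32 mm in a row, centres at x = -60, -20, 20, 60 mm, y = 0; 4 mm walls, 8 mm between pockets, pocket floor at 4 mm. Origin: centre of its underside; +x along the row, roughly away from the robot. One probe to a pocket, with room to lean. The pencil stands in its pocket at x = 20 mm at the start.
- rack_b: white fixed rack, 160 x 40 mm, 95 mm tall, four open square pockets 32 x 32 mm in a row, centres at x = -60, -20, 20, 60 mm, y = 0; 4 mm walls, 8 mm between pockets, pocket floor at 4 mm. Origin: centre of its underside; +x along the row, roughly away from the robot. One probe to a pocket, with room to lean.
- pencil: chunky yellow pencil, 175 mm long, loose, 30 g, square body 13 x 13 mm with rounded edges, wooden point at one end, red eraser at the other. Stands point down in a pocket of rack_a at the start, top about 180 mm above the table. Origin: middle of its length on its axis; +z points to the eraser.
- pencil_tray: green fixed open tray for pencils, outer 120 mm (its x) by 210 mm (its y), 22 mm tall, walls and floor 4 mm. Origin: centre of its underside on the table; y is its long side.
- switch (a joint): toggle lever of the drying fan on a low grey box, in rad: near 0 (0 to 0.15) is off, leaning towards the box's -x (the robot side); 1.0 is fully on, leaning to the box's +x (away from the robot). Stays where it is left; a light push at its end moves it.
- switch_tip (a point): centre of the red ball (26 mm across) at the end of the lever's 80 mm stick; the stick swings in the vertical x-z plane of fan_box, 0.5 rad either side of upright.
- fan_box: fixed grey switch box carrying the lever, 90 x 75 mm, 30 mm tall, with the lever pivot above its middle, 52 mm above the table. Origin: centre of its underside; x is the lever's swing direction.
- specimen_jar: bystander: closed glass jar, 62 mm across, 70 mm tall; origin centre of underside.
- beaker: bystander: glass cup, 80 mm across, 90 mm tall; origin centre of underside.
- foam_dish: bystander: shallow white specimen dish, 130 x 170 x 25 mm; origin centre of underside.
Mind the look-alikes: they are no part of the job. Leave any turquoise look-alike of the orange3 alone. What is shaped like the orange2 but turquoise is not meant.

How it is judged:
By the outcome, as a careful person would: the job done as asked, in the order asked, and still so for the second after the job is handed in, with the robot touching nothing.
Of blue1, blue2, blue3, orange1, orange2, orange3 only 4 to 6 are there at a start; the rules pass over those that are not, and their reading is None.
At some moment in a run one of blue1, blue2, blue3, orange1, orange2, orange3 may be knocked a few centimetres aside while the robot is not near it.
Once in a run the grip may slacken for a moment while it holds something.
It also fails if it takes over 210 s, if anything falls off the work surface, if the arm or the gripper's body presses on something with over 40 N, if the wrist force passes 120 N, or if a joint passes its speed limit or range.

### The arm

A 6-joint arm with a two-finger parallel gripper is mounted at the origin on the work surface. World frame = base frame: x ahead of the robot, y to its left, z up, the work surface at z = 0. Lengths are in mm, angles in rad, forces in N, time in s.
With the tool pointing down it reaches from about 350 to 775 mm from the base axis. Payload 7.3 kg.
Tool frame: the origin (TCP) lies between the finger pads; the fingertips stand 22 mm ahead of it and the grasp point (between the pads) lies 3 mm ahead of it; z points along the fingers, x is the direction in which the jaws open and shut, and the axes are right-handed (so a half turn about z gives the same grasp; the last joint's range is limited). The gripper opens to 92 mm and grips with 3 to 60 N. Pads are 19 mm wide; open, the fingers measure 130 mm over their backs; the gripper's body (75 mm by 190 mm) begins 47 mm behind the grasp point.
Start: joints at [-1.43, 0.342, 1.524, -0, 1.275, -0.146], TCP at [148.536, -503.567, 248.741] pointing down, gripper open.
Joint ranges: [-2.53, 2.53], [-0.77, 2.02], [0.04, 2.7], [-1, 4.14], [0.28, 2.66], [-3.11, 3.11]. Speed limits (rad/s): [2.57, 2.57, 3.14, 3.14, 3.14, 3.14].

### API

Orientations are given as [roll, pitch, yaw] about the fixed x, y, z axes, in that order (R = Rz(yaw) Ry(pitch) Rx(roll)).
In Python, from plant import * gives the robot as it stands. The module is installed in compiled form; this text tells all that it offers.
- The arm moves only by the shell command python3 -m handwheel 'ROWS' [OPENING]. ROWS is a JSON object of lists of equal length, an entry for each row: "translation": the shift along the world's x, y, z in units of 15 cm (1.0 is 15 cm), a list of three; "twist": the turn about the world's z in units of 90 degrees (1.0 is 90 degrees). In form: {"translation": [[tx, ty, tz], ...], "twist": [twist, ...]}. A call has exactly 8 rows; each row shifts and turns the pose as measured when the row begins; what a row does not reach is not made up. A row lasts 1/8 s, in which the tool goes at most 62.5 mm and 10.7 degrees, less where a joint would pass 70% of its speed; a pose out of reach is approached as far as the arm can. A call with a number of a shift or a turn outside -1 to 1 is refused whole. A call with a gripper value outside its range is refused whole. OPENING is the closure in counts, from 0 (fully open) to 255 (shut), set as the call begins (- or left out, the last holds). The fingers move at their own pace and stop on an object; the grip force is fixed at half the most. Time passes only in rows, so rows that do not move let the fingers close, or fill a call up. It gives the time, the measured TCP pose, the force and the opening at its end, in the units of the state.
- get_obs(): the state, without advancing time (a new reading comes with each control period).
- capture(name): name is "scene" or "top" or "wrist"; returns a dict with "img" (400x640x3 uint8, red, green, blue), "vertical_fov" (degrees; the focal length in pixels is half the picture's height over the tangent of half this angle, whatever the lens; pixels are square), "cx", "cy" (the principal point, pixels), "world_from_camera" (4x4, takes a point from camera to world coordinates). Camera axes: x right, y up, looking along -z (the intrinsics and any distortion apply to the point x, -y, -z); pixel columns grow to the right and rows downward; lengths in mm; the calibration is good to about 2 mm. A picture is of the moment at which its call begins. There is no depth.
- close_job(): hands the job in, once; it reports no verdict.
Trained networks look in the newest picture that a camera, given by its name, has taken for a name from the list of things; names that differ only in an ending like _2 or _b are one class to them, and where a whole thing is asked for, a point or a joint stands for the part that bears it (a point fixed in the world has none). Each returns a list of dicts, best first, with "score" (0 to 1); they miss things now and then, are a little off and sometimes report something else, mostly with a low value. They report only what shows in the picture. A call takes as long as a camera call. They do not tell look-alikes from the thing itself.
- search_frame(camera, label): "position" ([x, y, z] in mm, in the coordinates of the camera as it stood for that picture, good to about 4 mm: the middle of the surface that is visible of it).
- spot_point(camera, label): "position" ([x, y, z] in mm, in the coordinates of the camera as it stood for that picture, good to about 4 mm: a listed point, or the origin of a listed thing).
The state is a dict: "time": time; "joint_positions": joint angles; "dq": joint speeds; "tau": joint torques, N m; "tool_pos": TCP position; "tcp_rot": TCP orientation; "contact_force": force on the tool from outside, world axes, zero at the start; "moment": the same for the moment, N m; "grip_width": finger opening in mm.
Only numpy, scipy, OpenCV 4.12 (cv2) and the standard library are available. Lean on these libraries where they do the work, as an engineer would, in place of code of your own. Each camera call takes 0.05 s, during which the arm holds its last target.

## Working session

There is one attempt and no reset: what is moved stays moved. The work goes in short steps, Python scripts to look and compute and a shell command to move; the robot and the scene stay as the last step left them, time stands still between calls to the robot, and variables do not carry over. Pictures are saved under pics/ and viewed, and the job is handed in when it is done.

```bash
mkdir -p pics
cat > h.py <<'E'
import numpy as np, cv2
from plant import *
def snap(cam,fn=None):
    c=capture(cam)
    if fn: cv2.imwrite('pics/'+fn,cv2.cvtColor(c['img'],cv2.COLOR_RGB2BGR))
    return c
def w(c,p):
    return (np.array(c['world_from_camera'])@np.append(np.array(p,float),1))[:3]
def ray(c,u,v,z):
    f=200/np.tan(np.radians(c['vertical_fov'])/2)
    d=np.array([(u-c['cx'])/f,-(v-c['cy'])/f,-1.0]); M=np.array(c['world_from_camera'])
    d=M[:3,:3]@d; o=M[:3,3]; return o+d*(z-o[2])/d[2]
def proj(c,p):
    f=200/np.tan(np.radians(c['vertical_fov'])/2)
    q=np.linalg.inv(np.array(c['world_from_camera']))@np.append(p,1)
    return c['cx']+f*q[0]/-q[2], c['cy']-f*q[1]/-q[2]
E
python3 - <<'E'
from h import *
for n in ['scene','top','wrist']:
    c=snap(n,n+'0.png'); print(n,{k:v for k,v in c.items() if k!='img'})
o=get_obs();print(o)
E
```

```text
scene {'vertical_fov': 51.74928669203885, 'cx': 320.2161926750484, 'cy': 198.7224964076061, 'world_from_camera': array([[-7.98344685e-01, -4.01557273e-01,  4.48773350e-01,
         1.06120127e+03],
       [ 6.02198338e-01, -5.34463790e-01,  5.93047737e-01,
         5.57590904e+02],
       [ 1.71047366e-03,  7.43707075e-01,  6.68503449e-01,
         7.86236954e+02],
       [ 0.00000000e+00,  0.00000000e+00,  0.00000000e+00,
         1.00000000e+00]])}
top {'vertical_fov': 45.337076261022965, 'cx': 320.2588179784185, 'cy': 203.33424892647258, 'world_from_camera': array([[ 1.06517042e-02,  9.89792796e-01, -1.42115314e-01,
         3.73901928e+02],
       [-9.99770001e-01,  7.89609884e-03, -1.99398113e-02,
        -5.56694465e+01],
       [-1.86141250e-02,  1.42295021e-01,  9.89649252e-01,
         1.54162435e+03],
       [ 0.00000000e+00,  0.00000000e+00,  0.00000000e+00,
         1.00000000e+00]])}
wrist {'vertical_fov': 64.0849003575223, 'cx': 322.14935524797795, 'cy': 203.61480351736796, 'world_from_camera': array([[ 2.81733359e-01,  9.20448427e-01,  2.70926202e-01,
         2.223720
[... 253 characters left out ...]
0000e+00]])}
{'time': 0.15, 'joint_positions': array([-1.42995211e+00,  3.42563472e-01,  1.52474562e+00,  1.02895109e-05,
        1.27539338e+00, -1.45985197e-01]), 'dq': array([-1.32141043e-04, -7.45348237e-04, -3.65659295e-03, -4.26248515e-05,
       -9.06363678e-05, -1.23341051e-03]), 'tau': array([ 9.18767582e-04, -4.31469691e+01, -2.44353426e+01,  7.17780646e-02,
        5.37951803e-02, -8.08180744e-05]), 'tool_pos': array([ 148.52460771, -503.28728066,  248.22232654]), 'tcp_rot': array([-3.14142147e+00,  1.09658561e-03, -1.28396982e+00]), 'contact_force': array([1.04523506, 0.13203908, 0.81105971]), 'moment': array([0.04018899, 0.0043423 , 0.02194949]), 'grip_width': 91.53457345864622}
```

View pics/scene0.png

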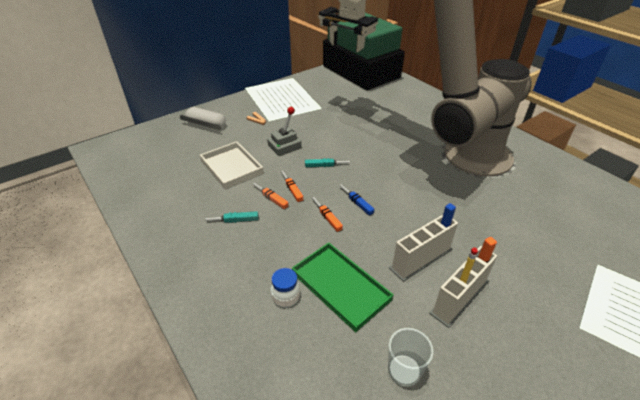

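View pics/top0.png

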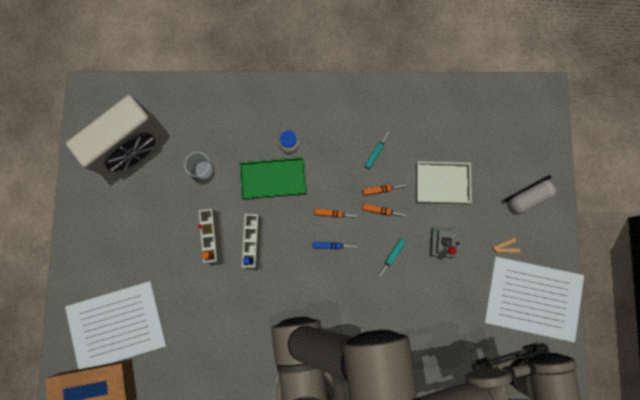

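View pics/wrist0.png

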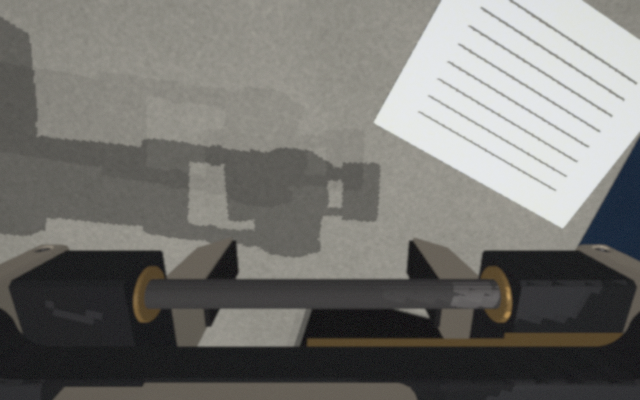

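Run:
```python
from h import *
c=capture('top')
im=cv2.cvtColor(c['img'],cv2.COLOR_RGB2BGR)
cv2.imwrite('pics/topz1.png',cv2.resize(im[120:290,180:490],None,fx=2.58,fy=2.58,interpolation=cv2.INTER_CUBIC))
hsv=cv2.cvtColor(c['img'],cv2.COLOR_RGB2HSV)
for nm,lo,hi in [('or',(5,150,120),(16,255,255)),('bl',(105,150,70),(125,255,255)),('gr',(55,150,60),(75,255,255)),('tq',(80,100,60),(98,255,255))]:
    m=cv2.inRange(hsv,lo,hi); n,l,s,ct=cv2.connectedComponentsWithStats(m)
    for i in range(1,n):
        if s[i,4]>25:
            ys,xs=np.where(l==i); r=cv2.minAreaRect(np.c_[xs,ys].astype(np.float32)); 
            print(nm,s[i,4],ct[i].round(1),ray(c,*ct[i],10 if nm!='gr' else 15).round(0),'rect',np.round(r[1],1),[ray(c,*p,10)[:2].round(0).tolist() for p in cv2.boxPoints(r)])
for lab in ['blue1','orange1','racked_blue','rack_a','pencil','pencil_tray','switch_tip','fan_box','specimen_jar','beaker','foam_dish']:
    for fn in (search_frame,spot_point):
        print(lab,fn.__name__,[(round(d['score'],2),w(c,d['position']).round(0).tolist()) for d in fn('top',lab)])
```

```text
or 26 [388.8 187.5] [ 648. -246.   10.] rect [5. 4.] [[656.0, -241.0], [656.0, -253.0], [639.0, -253.0], [639.0, -240.0]]
or 105 [372.  190.1] [ 639. -192.   10.] rect [ 5.9 18.1] [[643.0, -162.0], [653.0, -219.0], [634.0, -222.0], [624.0, -165.0]]
or 107 [371.6 207.8] [ 581. -190.   10.] rect [17.8  5.9] [[577.0, -160.0], [596.0, -164.0], [585.0, -220.0], [566.0, -216.0]]
or 107 [323.2 211.7] [567. -35.  10.] rect [18.1  5.8] [[561.0, -4.0], [580.0, -6.0], [573.0, -64.0], [554.0, -62.0]]
or 27 [339.9 213.6] [561. -88.  10.] rect [5. 4.] [[569.0, -82.0], [569.0, -95.0], [553.0, -95.0], [553.0, -82.0]]
or 37 [205.  254.6] [425. 342.  10.] rect [6. 6.] [[433.0, 352.0], [434.0, 333.0], [415.0, 332.0], [414.0, 351.0]]
bl 203 [287.7 138.4] [810.  85.  10.] rect [15. 15.] [[835.0, 111.0], [835.0, 61.0], [784.0, 60.0], [784.0, 110.0]]
bl 141 [326.2 245. ] [460. -45.  10.] rect [27.1  5.1] [[453.0, -3.0], [469.0, -3.0], [466.0, -90.0], [450.0, -89.0]]
bl 38 [246.4 260.3] [409. 209.  10.] rect [6. 5.] [[419.0, 217.0], [419.0, 201.0], [400.0, 200.0], [400.0, 216.0]]
bl 472 [ 84.8 391.2] [  2. 
[... 1176 characters left out ...]
.0, 133.0, 2.0]), (0.56, [562.0, -62.0, 21.0])]
pencil_tray call [(0.75, [679.0, 132.0, -2.0])]
switch_tip call [(0.66, [448.0, -410.0, 133.0]), (0.47, [677.0, 131.0, 2.0])]
switch_tip call [(0.48, [447.0, -411.0, 127.0])]
fan_box call [(0.77, [469.0, -405.0, 59.0])]
fan_box call [(0.62, [471.0, -416.0, 0.0]), (0.48, [791.0, 82.0, 1.0])]
specimen_jar call [(0.71, [781.0, 74.0, 70.0])]
specimen_jar call [(0.73, [792.0, 79.0, 2.0]), (0.15, [559.0, -294.0, 7.0])]
beaker call [(0.97, [707.0, 371.0, 46.0])]
beaker call [(0.57, [703.0, 362.0, 2.0])]
foam_dish call [(0.6, [666.0, -425.0, 4.0]), (0.27, [710.0, 370.0, 49.0])]
foam_dish call [(0.74, [666.0, -422.0, -1.0]), (0.28, [469.0, 189.0, 1.0])]
```

Run:
```python
from h import *
c=capture('scene')
im=cv2.cvtColor(c['img'],cv2.COLOR_RGB2BGR)
cv2.imwrite('pics/scz1.png',cv2.resize(im[90:350,190:510],None,fx=2.3,fy=2.3,interpolation=cv2.INTER_CUBIC))
for lab in ['blue1','orange1','racked_blue','rack_a','pencil','pencil_tray','switch_tip','fan_box','specimen_jar','beaker','foam_dish']:
    for fn in (spot_point,):
        print(lab,fn.__name__,[(round(d['score'],2),w(c,d['position']).round(0).tolist()) for d in fn('scene',lab)])
```

```text
blue1 call [(0.53, [455.0, -142.0, 11.0])]
orange1 call [(0.7, [553.0, -147.0, 7.0]), (0.64, [363.0, -217.0, 14.0]), (0.62, [833.0, -252.0, 13.0]), (0.52, [661.0, -301.0, 13.0]), (0.52, [558.0, -303.0, 8.0])]
racked_blue call []
rack_a call [(0.75, [481.0, 313.0, 1.0]), (0.62, [467.0, 180.0, 4.0]), (0.24, [662.0, -305.0, 12.0])]
pencil call [(0.8, [505.0, 316.0, 90.0])]
pencil_tray call [(0.55, [677.0, 130.0, 2.0])]
switch_tip call [(0.55, [441.0, -415.0, 125.0])]
fan_box call [(0.58, [472.0, -419.0, -0.0])]
specimen_jar call [(0.57, [795.0, 74.0, -2.0])]
beaker call [(0.62, [707.0, 358.0, -1.0]), (0.58, [561.0, -302.0, 10.0])]
foam_dish call [(0.64, [665.0, -425.0, 0.0]), (0.57, [559.0, -301.0, 12.0]), (0.45, [552.0, -146.0, 5.0])]
```

View pics/topz1.png

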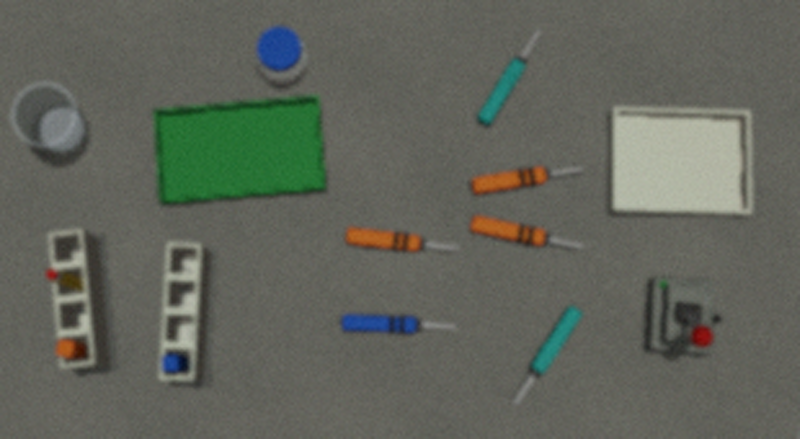

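View pics/scz1.png

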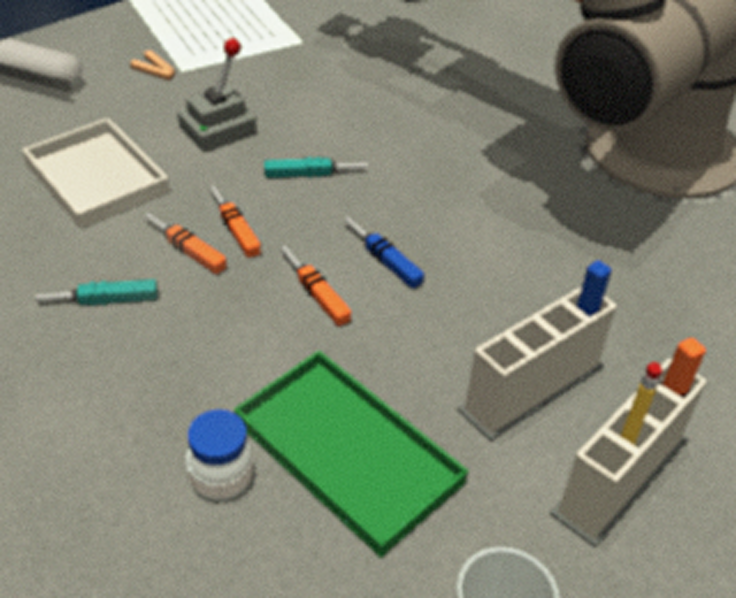

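```bash
cat >> h.py <<'E'
def o_d(c,u,v):
    f=200/np.tan(np.radians(c['vertical_fov'])/2)
    d=np.array([(u-c['cx'])/f,-(v-c['cy'])/f,-1.0]); M=np.array(c['world_from_camera'])
    d=M[:3,:3]@d; return M[:3,3],d/np.linalg.norm(d)
def tri(c1,p1,c2,p2):
    a,d=o_d(c1,*p1); b,e=o_d(c2,*p2)
    s=np.linalg.lstsq(np.c_[d,-e],b-a,rcond=None)[0]
    P,Q=a+s[0]*d,b+s[1]*e
    return (P+Q)/2,np.linalg.norm(P-Q)
def st():
    o=get_obs(); print('t',round(o['time'],2),'pos',o['tool_pos'].round(1),'yawdeg',np.degrees(o['tcp_rot'])[2].round(1),'F',o['contact_force'].round(1),'grip',round(o['grip_width'],1),'j6',o['joint_positions'][5].round(2))
E
python3 - <<'E'
from h import *
t=capture('top');s=capture('scene')
T=lambda x,y:(180+x/2.58,120+y/2.58); S=lambda x,y:(190+x/2.3,90+y/2.3)
print('eraser',tri(t,T(52,274),s,S(653,369)))
print('pencil exit',tri(t,T(70,284),s,S(632,438)))
print('ball',tri(t,T(702,337),s,S(232,46)))
for n,cs in [('a',[(48,232),(84,228),(96,366),(60,370)]),('b',[(167,243),(202,243),(196,381),(160,379)])]:
    P=[ray(t,*T(*p),95).round(0) for p in cs]; print(n,[p[:2].tolist() for p in P],np.mean(P,0))
for n,cs in [('b',[(478,350),(505,375),(615,305),(588,285)])]:
    P=[ray(s,*S(*p),95).round(0) for p in cs]; print(n,[p[:2].tolist() for p in P],np.mean(P,0))
P=[ray(s,*S(*p),95).round(0) for p in [(580,455),(613,478),(704,380)]];print('a',P)
E
```

```text
eraser (array([501.43630652, 316.05293544, 174.80257635]), np.float64(1.892386499352403))
pencil exit (array([498.55308095, 319.52016255,  80.49785509]), np.float64(2.244038448099294))
ball (array([ 440.73971044, -415.21389426,  126.93823731]), np.float64(1.2886852972830698))
a [[558.0, 346.0], [563.0, 303.0], [401.0, 282.0], [396.0, 324.0]] [479.5  313.75  95.  ]
b [[546.0, 204.0], [547.0, 162.0], [385.0, 164.0], [387.0, 207.0]] [466.25 184.25  95.  ]
b [[546.0, 166.0], [548.0, 204.0], [389.0, 206.0], [388.0, 170.0]] [467.75 186.5   95.  ]
a [array([562., 308.,  95.]), array([558., 341.,  95.]), array([402., 321.,  95.])]
```

```bash
python3 -m handwheel '{"translation":[[0.29,0.25,0],[0.29,0.25,0],[0.29,0.25,0],[0.29,0.3,0],[0.29,0.4,0],[0.29,0.4,0],[0.29,0.4,0],[0.29,0.4,0]],"twist":[0.11,0.11,0.11,0.11,0.11,0.11,0.11,0.05]}' 120
```

```text
time: 3.0
tool_pos: [469.9, -143.0, 249.1]
tcp_rot: [3.139, -0.005, 0.037]
contact_force: [0.1, -1.2, -0.8]
grip_width: 48.7
```

```bash
python3 -m handwheel '{"translation":[[0.03,0.41,0],[0.03,0.41,0],[0.03,0.41,0],[0.03,0.41,0],[0.03,0.41,0],[0.03,0.41,0],[0.03,0.41,0],[0.03,0.35,0]],"twist":[0.01,0.01,0.01,0.01,0.01,0.01,0,0]}'
```

```text
time: 4.0
tool_pos: [506.8, 348.4, 249.8]
tcp_rot: [3.139, -0.01, 0.137]
contact_force: [0.3, 0.5, -0.6]
grip_width: 48.4
```

Run:
```python
from h import *
st(); c=snap('wrist','w1.png'); print(proj(c,(501,316,175)))
```

```text
t 4.0 pos [506.8 348.4 249.8] yawdeg 7.8 F [ 0.3  0.5 -0.6] grip 48.4 j6 0.35
(np.float64(306.21250703486913), np.float64(263.43117421584543))
```

View pics/w1.png

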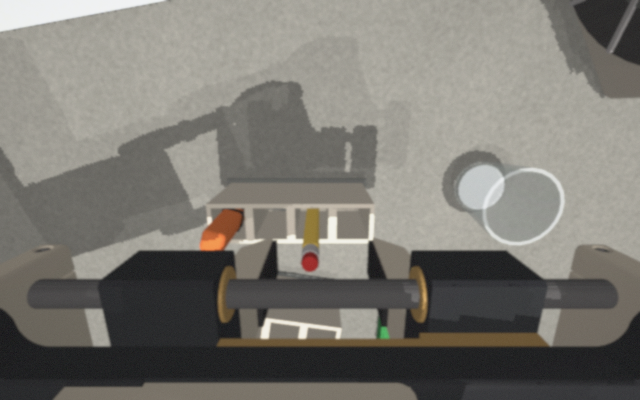

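```bash
python3 -m handwheel '{"translation":[[-0.03,-0.21,0],[0,0,0],[0,0,-0.16],[0,0,-0.16],[0,0,-0.16],[0,0,-0.13],[0,0,0],[0,0,0]],"twist":[0,0,0,0,0,0,0,0]}'
```

```text
time: 5.05
tool_pos: [502.6, 326.4, 156.0]
tcp_rot: [-3.138, -0.014, 0.142]
contact_force: [-0.2, -0.1, -0.2]
grip_width: 48.6
```

Run:
```python
from h import *
st(); c=snap('wrist','w2.png')
```

```text
t 5.05 pos [502.6 326.4 156. ] yawdeg 8.1 F [-0.2 -0.1 -0.2] grip 48.6 j6 0.31
```

View pics/w2.png

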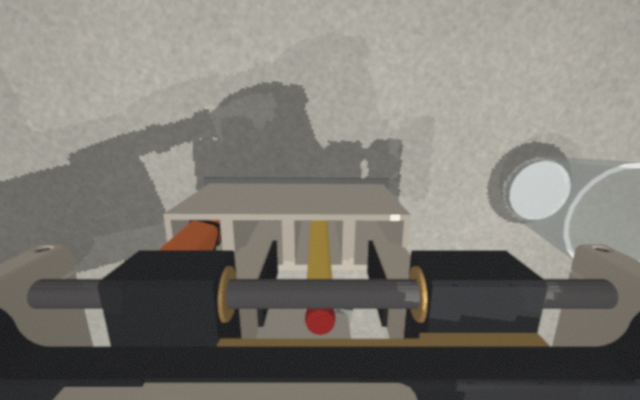

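```bash
python3 -m handwheel '{"translation":[[0,-0.068,0],[0,0,0],[0,0,0],[0,0,0],[0,0,0],[0,0,0],[0,0,0],[0,0,0]],"twist":[0,0,0,0,0,0,0,0]}' && python3 -m handwheel '{"translation":[[0,0,0],[0,0,0],[0,0,0],[0,0,0],[0,0,0],[0,0,0.07],[0,0,0.07],[0,0,0.07]],"twist":[0,0,0,0,0,0,0,0]}' 255
```

```text
time: 6.1
tool_pos: [503.4, 315.8, 158.1]
tcp_rot: [-3.137, -0.017, 0.142]
contact_force: [-0.5, 0.1, 0.5]
grip_width: 49.1
time: 7.1
tool_pos: [503.1, 315.7, 191.2]
tcp_rot: [-3.137, -0.016, 0.142]
contact_force: [-0.6, -0.1, 0.0]
grip_width: 12.6
```

```bash
python3 -m handwheel '{"translation":[[0,0,0.1],[0,0,0.1],[0,0,0.1],[0,0,0.1],[0,0,0.1],[0,0,0.1],[0,0,0.1],[0,0,0]],"twist":[0,0,0,0,0,0,0,0]}'
python3 - <<'E'
from h import *
st(); c=snap('scene','s2.png');c=snap('wrist','w3.png')
E
```

```text
time: 8.1
tool_pos: [503.6, 316.0, 308.1]
tcp_rot: [-3.135, -0.023, 0.142]
contact_force: [0.1, 0.2, -0.6]
grip_width: 13.1
t 8.1 pos [503.6 316.  308.1] yawdeg 8.1 F [ 0.1  0.2 -0.6] grip 13.1 j6 0.29
```

View pics/s2.png

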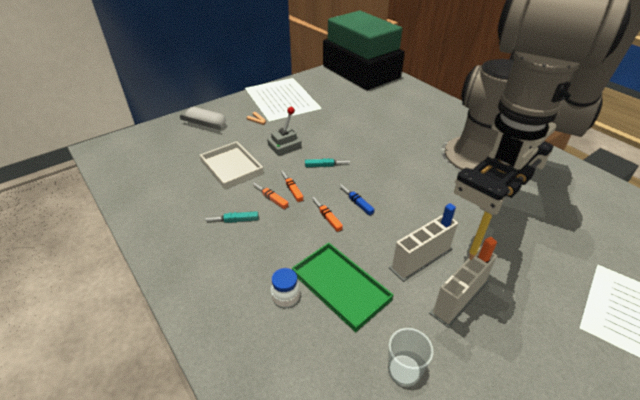

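View pics/w3.png

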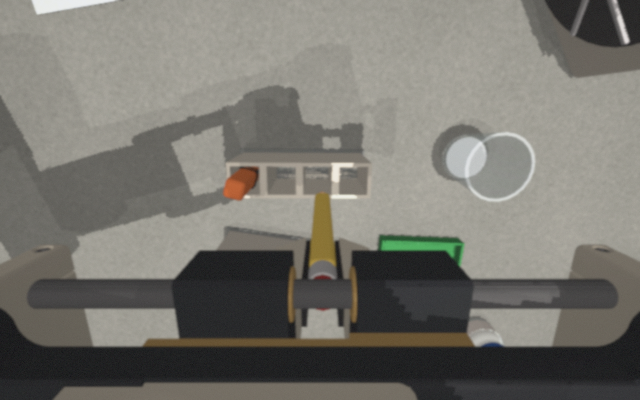

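Run:
```python
from h import *
c=capture('wrist')
for z in (155,230,300,325): print(z,proj(c,(503.6,316,z)))
for dy in (-20,-10,10,20):print(dy,proj(c,(503.6,316+dy,155)))
```

```text
155 (np.float64(318.71866577116793), np.float64(195.6637574741696))
230 (np.float64(319.7606489549636), np.float64(222.5802026692263))
300 (np.float64(321.59361595081964), np.float64(269.92929280385243))
325 (np.float64(322.69602603179464), np.float64(298.4066818716409))
-20 (np.float64(315.8131309356311), np.float64(215.94468275772542))
-10 (np.float64(317.2527570323951), np.float64(205.89594785782757))
10 (np.float64(320.2115835290719), np.float64(185.2430414214056))
20 (np.float64(321.7322636987573), np.float64(174.62854094308764))
```

```bash
python3 -m handwheel '{"translation":[[0.25,0,0],[0.25,-0.25,0],[0.2,-0.35,0],[0.2,-0.35,0],[0.17,-0.35,0],[0.1,-0.3,0],[0,-0.15,0],[0,0,0]],"twist":[-0.01,-0.01,-0.01,0,0,0,0,0]}';python3 - <<'E'
from h import *
t=capture('top');im=cv2.cvtColor(t['img'],cv2.COLOR_RGB2BGR)
cv2.imwrite('pics/t3.png',cv2.resize(im[120:290,180:490],None,fx=2.58,fy=2.58))
E
```

```text
time: 9.25
tool_pos: [679.5, 45.7, 296.8]
tcp_rot: [-3.135, -0.005, 0.097]
contact_force: [-0.1, 0.4, -0.1]
grip_width: 12.8
```

```bash
python3 -m handwheel '{"translation":[[0.03,0,-0.15],[0,0,-0.15],[0,0,-0.15],[0,0,-0.15],[0,0,-0.12],[0,0,-0.08],[0,0,0],[0,0,0]],"twist":[0,0,0,0,0,0,0,0]}';python3 - <<'E'
from h import *
t=capture('scene');im=cv2.cvtColor(t['img'],cv2.COLOR_RGB2BGR)
cv2.imwrite('pics/s3.png',cv2.resize(im[90:350,190:510],None,fx=2.3,fy=2.3))
E
```

```text
time: 10.3
tool_pos: [680.8, 63.9, 176.4]
tcp_rot: [-3.131, -0.009, 0.115]
contact_force: [0.8, -0.4, -0.4]
grip_width: 13.1
```

View pics/s3.png

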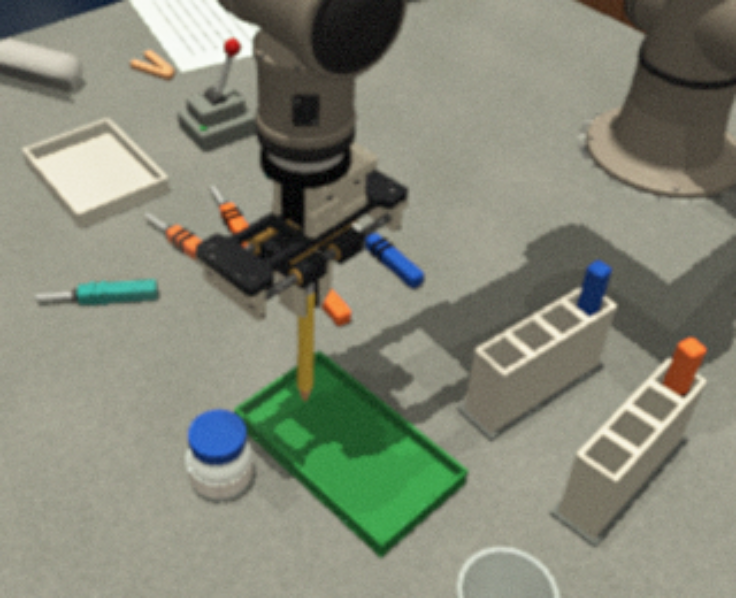

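```bash
python3 -m handwheel '{"translation":[[0.02,-0.12,0],[0,0,0],[0,0,-0.06],[0,0,-0.04],[0,0,0],[0,0,0],[0,0,0],[0,0,0]],"twist":[0,0,0,0,0,0,0,0]}'
```

```text
time: 11.35
tool_pos: [684.5, 43.9, 161.7]
tcp_rot: [-3.131, -0.011, 0.114]
contact_force: [0.7, 0.1, -0.3]
grip_width: 13.0
```

```bash
python3 -m handwheel '{"translation":[[0,0,-0.03],[0,0,0],[0,0,-0.03],[0,0,0],[-0.006,0.06,0],[-0.006,0.06,-0.005],[-0.006,0.06,-0.015],[0,0,0]],"twist":[0,0,0,0,0,0,0,0]}';python3 - <<'E'
from h import *
t=capture('scene');im=cv2.cvtColor(t['img'],cv2.COLOR_RGB2BGR)
cv2.imwrite('pics/s4.png',cv2.resize(im[90:350,190:510],None,fx=2.3,fy=2.3))
E
```

```text
time: 12.35
tool_pos: [683.6, 72.7, 157.1]
tcp_rot: [-3.135, -0.021, 0.115]
contact_force: [-1.8, -0.8, 1.9]
grip_width: 12.9
```

View pics/s4.png

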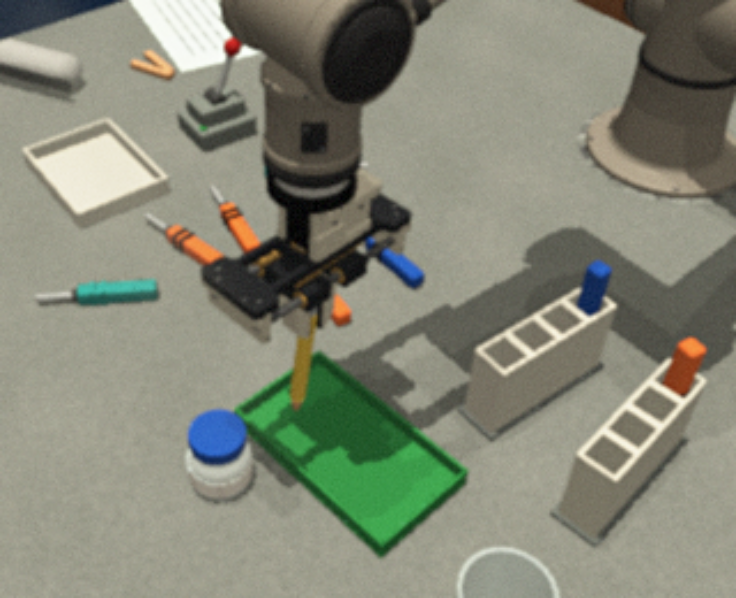

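```bash
python3 -m handwheel '{"translation":[[-0.012,0.12,-0.04],[-0.01,0.11,-0.06],[-0.01,0.11,-0.067],[-0.01,0.105,-0.073],[-0.01,0.09,-0.087],[-0.008,0.085,-0.1],[-0.006,0.06,-0.1],[0,0,0]],"twist":[0,0,0,0,0,0,0,0]}';python3 - <<'E'
from h import *
t=capture('scene');im=cv2.cvtColor(t['img'],cv2.COLOR_RGB2BGR)
cv2.imwrite('pics/s5.png',cv2.resize(im[90:350,190:510],None,fx=2.3,fy=2.3))
E
```

```text
time: 13.4
tool_pos: [674.7, 185.5, 84.8]
tcp_rot: [-3.129, -0.034, 0.117]
contact_force: [-0.3, 0.5, 0.5]
grip_width: 13.0
```

View pics/s5.png

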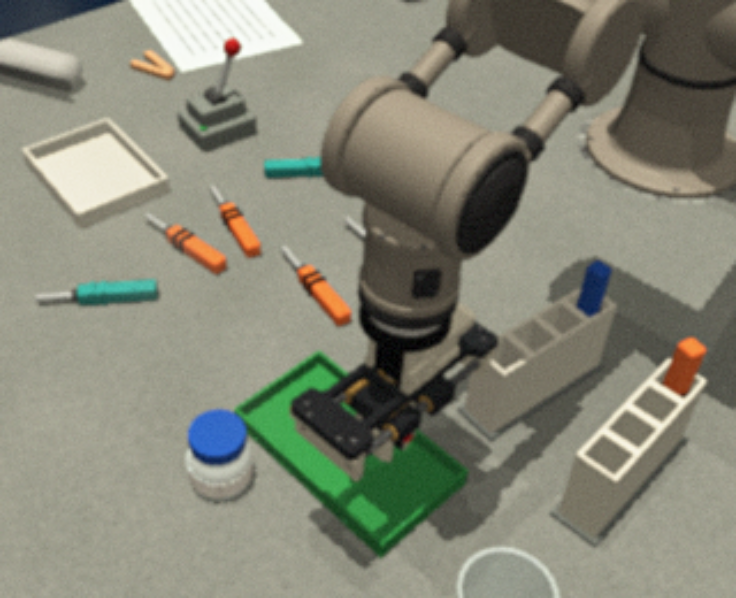

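```bash
python3 -m handwheel '{"translation":[[0,0.025,-0.08],[0,0.02,-0.08],[0,0.01,-0.08],[0,0,-0.08],[0,0,-0.03],[0,0,0],[0,0,0],[0,0,0]],"twist":[0,0,0,0,0,0,0,0]}';python3 - <<'E'
from h import *
t=capture('scene');im=cv2.cvtColor(t['img'],cv2.COLOR_RGB2BGR)
cv2.imwrite('pics/s6.png',cv2.resize(im[90:350,190:510],None,fx=2.3,fy=2.3))
E
```

```text
time: 14.45
tool_pos: [675.5, 191.8, 29.5]
tcp_rot: [-3.129, -0.034, 0.114]
contact_force: [-0.2, 0.9, 1.5]
grip_width: 12.4
```

View pics/s6.png

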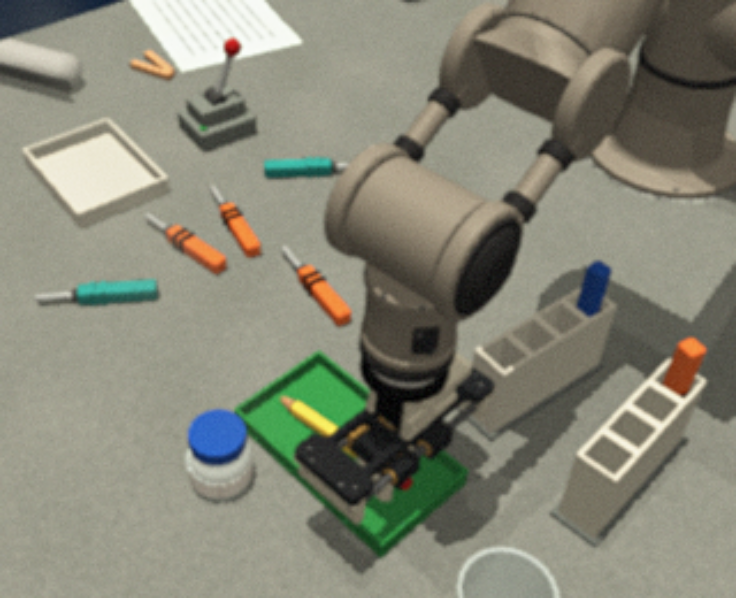

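```bash
python3 -m handwheel '{"translation":[[0,0,0],[0,0,0],[0,0,0],[0,0,0.1],[0,0,0.3],[0,0,0.4],[0,0,0.4],[0,0,0.2]],"twist":[0,0,0,0,0,0,0,0]}' 140;python3 - <<'E'
from h import *
t=capture('scene');im=cv2.cvtColor(t['img'],cv2.COLOR_RGB2BGR)
cv2.imwrite('pics/s7.png',cv2.resize(im[90:350,190:510],None,fx=2.3,fy=2.3))
E
```

```text
time: 15.5
tool_pos: [672.6, 190.6, 246.8]
tcp_rot: [-3.13, -0.03, 0.113]
contact_force: [0.5, -0.1, -0.7]
grip_width: 41.2
```

View pics/s7.png

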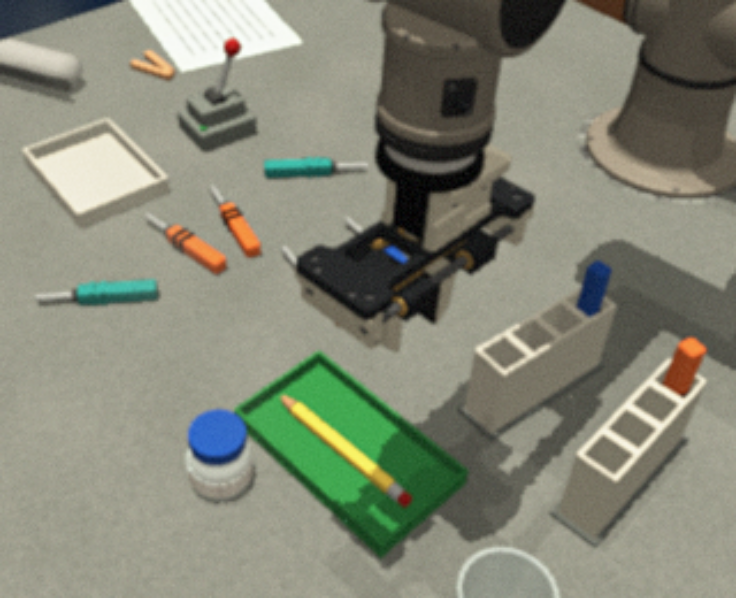

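```bash
python3 -m handwheel '{"translation":[[-0.1,-0.22,0],[-0.1,-0.22,0],[-0.1,-0.22,0],[-0.1,-0.22,0],[-0.1,-0.22,0],[-0.1,-0.18,0],[-0.09,-0.12,0],[0,0,0]],"twist":[-0.05,-0.05,-0.04,0,0,0,0,0]}';python3 - <<'E'
from h import *
st(); c=snap('wrist','w4.png')
E
```

```text
time: 16.55
tool_pos: [565.9, -24.7, 258.1]
tcp_rot: [-3.129, -0.046, -0.113]
contact_force: [-0.4, 1.0, 0.1]
grip_width: 41.1
t 16.55 pos [565.9 -24.7 258.1] yawdeg -6.5 F [-0.4  1.   0.1] grip 41.1 j6 -0.08
```

View pics/w4.png

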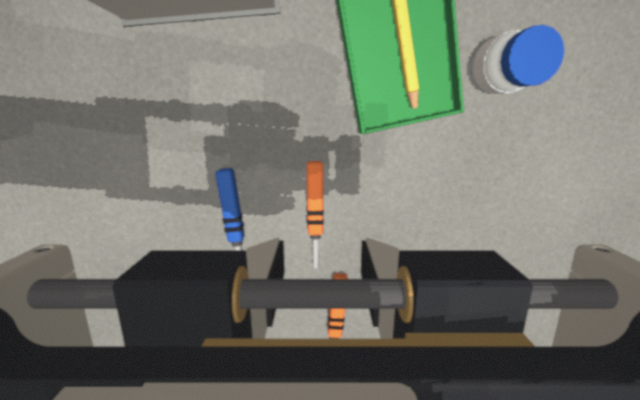

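Run:
```python
from h import *
c=capture('wrist')
for p,z in [((314,162),20),((316,235),20),((316,268),10),((226,170),20),((236,240),20)]: print(p,ray(c,*p,z).round(1))
```

```text
(314, 162) [570.9  -4.3  20. ]
(316, 235) [562.4 -95.4  20. ]
(316, 268) [ 556.6 -145.7   10. ]
(226, 170) [467.9  -1.2  20. ]
(236, 240) [463.1 -88.9  20. ]
```

```bash
python3 -m handwheel '{"translation":[[0.022,0.023,-0.3],[0,0,-0.35],[0,0,-0.3],[0,0,-0.25],[0,0,-0.12],[0,0,-0.05],[0,0,0],[0,0,0]],"twist":[0,0,0,0,0,0,0,0]}'
```

```text
time: 17.65
tool_pos: [575.0, -13.1, 48.8]
tcp_rot: [-3.128, -0.056, -0.104]
contact_force: [-0.4, 0.7, -0.3]
grip_width: 41.1
```

```bash
python3 -m handwheel '{"translation":[[-0.037,-0.055,0],[0,0,0],[0,0,-0.08],[0,0,-0.06],[0,0,0],[0,0,0],[0,0,0],[0,0,0]],"twist":[0,0,0,0,0,0,0,0]}'
```

```text
time: 18.65
tool_pos: [570.1, -22.3, 28.1]
tcp_rot: [-3.128, -0.059, -0.105]
contact_force: [0.5, 0.5, -0.3]
grip_width: 41.2
```

Run:
```python
from h import *
st(); c=snap('wrist','w5.png')
```

```text
t 18.65 pos [570.1 -22.3  28.1] yawdeg -6.0 F [ 0.5  0.5 -0.3] grip 41.2 j6 -0.1
```

View pics/w5.png

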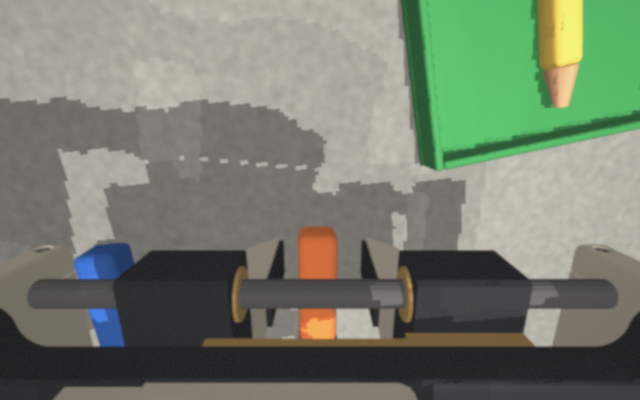

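```bash
python3 -m handwheel '{"translation":[[0,0,-0.015],[0,0,0],[0,0,0],[0,0,0],[0,0,0],[0,0,0.1],[0,0,0.15],[0,0,0]],"twist":[0,0,0,0,0,0,0,0]}' 255;python3 - <<'E'
from h import *
c=snap('wrist','w6.png')
t=capture('scene');im=cv2.cvtColor(t['img'],cv2.COLOR_RGB2BGR)
cv2.imwrite('pics/s8.png',cv2.resize(im[90:350,190:510],None,fx=2.3,fy=2.3))
E
```

```text
time: 19.7
tool_pos: [570.4, -22.3, 66.0]
tcp_rot: [-3.128, -0.06, -0.105]
contact_force: [0.1, 0.1, -0.2]
grip_width: 20.0
```

View pics/s8.png

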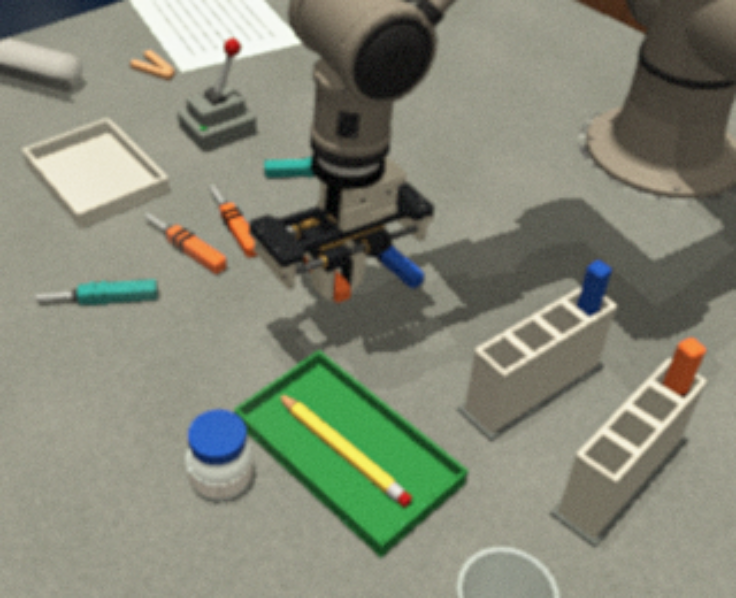

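Lifted about 38 mm; continue up and look for droop.

```bash
python3 -m handwheel '{"translation":[[0,0,0.2],[0,0,0.3],[0,0,0.3],[0,0,0.3],[0,0,0.15],[0,0,0],[0,0,0],[0,0,0]],"twist":[0,0,0,0,0,0,0,0]}' ;python3 - <<'E'
from h import *
st();c=snap('wrist','w6.png')
t=capture('scene');im=cv2.cvtColor(t['img'],cv2.COLOR_RGB2BGR)
cv2.imwrite('pics/s9.png',cv2.resize(im[90:350,190:510],None,fx=2.3,fy=2.3))
E
```

```text
time: 20.8
tool_pos: [564.2, -21.4, 247.6]
tcp_rot: [-3.126, -0.04, -0.105]
contact_force: [-0.8, 0.3, -1.2]
grip_width: 19.7
t 20.8 pos [564.2 -21.4 247.6] yawdeg -6.0 F [-0.8  0.3 -1.2] grip 19.7 j6 -0.08
```

View pics/s9.png

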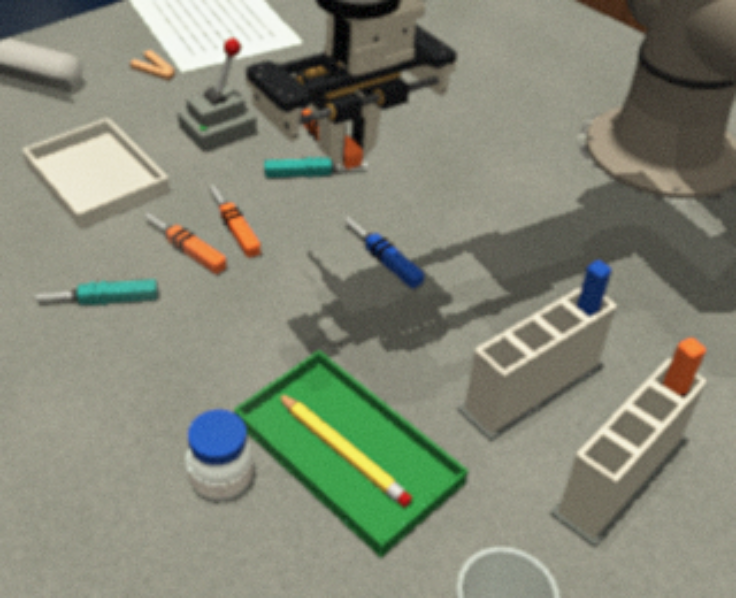

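View pics/w6.png

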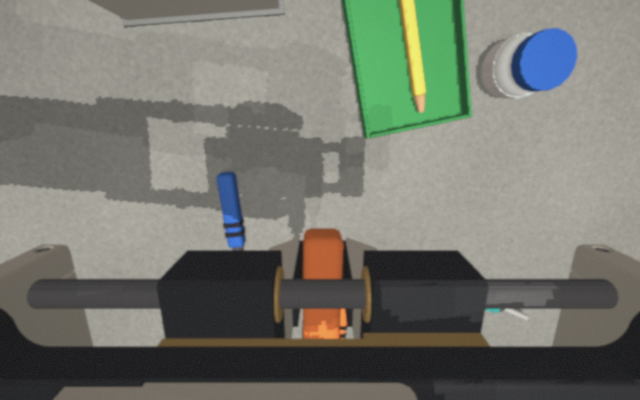

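```bash
python3 -m handwheel '{"translation":[[0.03,0,-0.35],[0,0,-0.35],[0,0,-0.25],[0,0,-0.2],[0,0,-0.08],[0,0,0],[0,0,0],[0,0,0]],"twist":[0,0,0,0,0,0,0,0]}'; python3 -m handwheel '{"translation":[[0,0,0],[0,0,0],[0,0,0],[0,0,0],[0,0,0],[0,0,0],[0,0,0],[0,0,0]],"twist":[0,0,0,0,0,0,0,0]}' 195
```

```text
time: 21.9
tool_pos: [569.3, -21.5, 58.4]
tcp_rot: [-3.127, -0.043, -0.105]
contact_force: [-0.0, -0.2, 0.6]
grip_width: 20.1
time: 22.9
tool_pos: [570.4, -21.7, 60.4]
tcp_rot: [-3.127, -0.046, -0.105]
contact_force: [0.5, 0.0, 0.2]
grip_width: 21.8
```

Run:
```python
from h import *
st();c=snap('wrist','w7.png')
t=capture('scene');im=cv2.cvtColor(t['img'],cv2.COLOR_RGB2BGR)
cv2.imwrite('pics/s10.png',cv2.resize(im[90:350,190:510],None,fx=2.3,fy=2.3))
```

```text
t 22.9 pos [570.4 -21.7  60.4] yawdeg -6.0 F [0.5 0.  0.2] grip 21.8 j6 -0.09
```

View pics/s10.png

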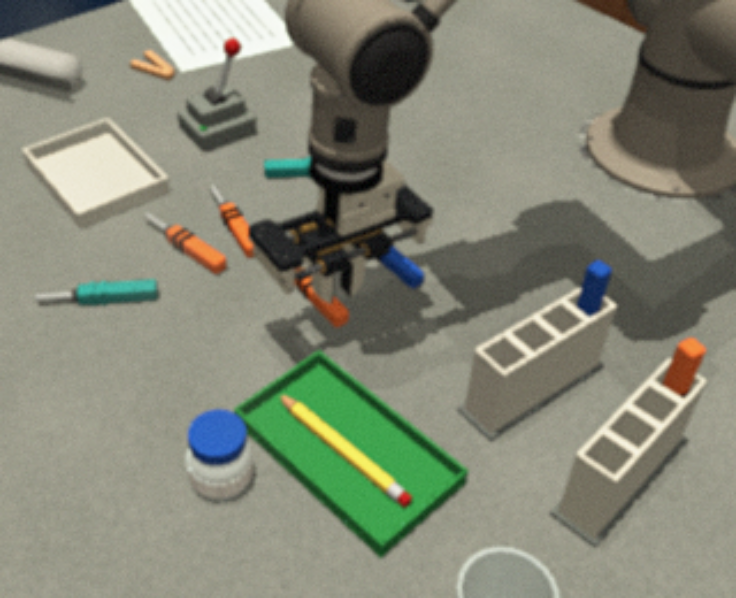

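View pics/w7.png

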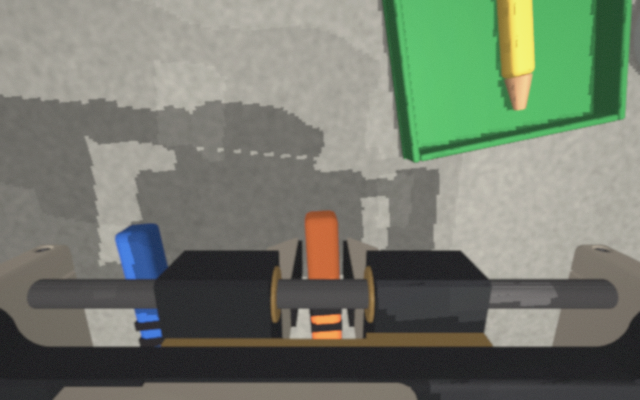

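```bash
python3 -m handwheel '{"translation":[[0,0,-0.13],[0,0,-0.07],[0,0,-0.02],[0,0,0],[0,0,0],[0,0,0],[0,0,0],[0,0,0]],"twist":[0,0,0,0,0,0,0,0]}' 180; python3 -m handwheel '{"translation":[[0,0,0],[0,0,0],[0,0,0],[0,0,0],[0,0,0.07],[0,0,0.1],[0,0,0.1],[0,0,0]],"twist":[0,0,0,0,0,0,0,0]}' 203;python3 - <<'E'
from h import *
st();c=snap('wrist','w8.png')
t=capture('scene');im=cv2.cvtColor(t['img'],cv2.COLOR_RGB2BGR)
cv2.imwrite('pics/s11.png',cv2.resize(im[90:350,190:510],None,fx=2.3,fy=2.3))
E
```

```text
time: 24.0
tool_pos: [571.7, -21.9, 28.4]
tcp_rot: [-3.127, -0.05, -0.105]
contact_force: [-0.3, -0.1, -0.1]
grip_width: 27.0
time: 25.0
tool_pos: [572.2, -21.9, 72.8]
tcp_rot: [-3.127, -0.052, -0.105]
contact_force: [-0.2, 0.3, -0.7]
grip_width: 19.7
t 25.0 pos [572.2 -21.9  72.8] yawdeg -6.0 F [-0.2  0.3 -0.7] grip 19.7 j6 -0.09
```

View pics/w8.png

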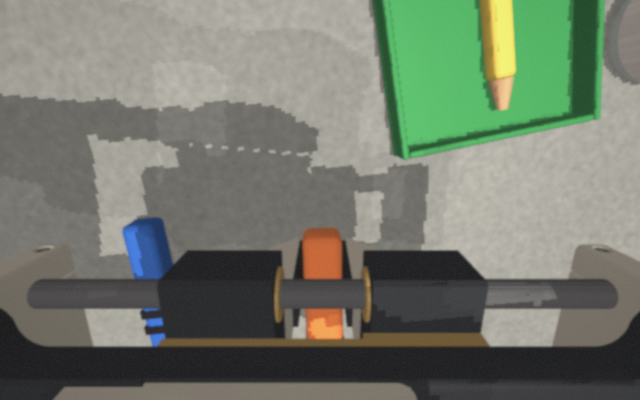

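```bash
python3 -m handwheel '{"translation":[[0,0,0],[0,0,0],[0,0,0],[0,0,0],[0,0,0],[0,0,0],[0,0,0],[0,0,0]],"twist":[0,0,0,0,0,0,0,0]}' 201;python3 - <<'E'
from h import *
st();c=snap('wrist','w9.png')
E
```

```text
time: 26.1
tool_pos: [570.3, -21.7, 69.6]
tcp_rot: [-3.127, -0.046, -0.105]
contact_force: [0.9, -0.5, -1.3]
grip_width: 20.0
t 26.1 pos [570.3 -21.7  69.6] yawdeg -6.0 F [ 0.9 -0.5 -1.3] grip 20.0 j6 -0.09
```

View pics/w9.png

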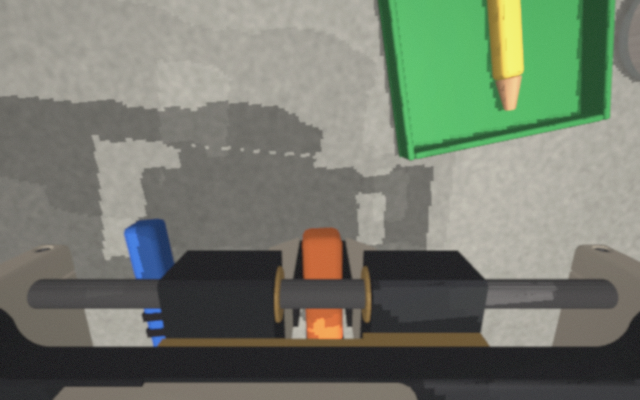

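```bash
python3 -m handwheel '{"translation":[[0,0,0],[0,0,0],[0,0,0],[0,0,0],[0,0,0],[0,0,0],[0,0,0],[0,0,0]],"twist":[0,0,0,0,0,0,0,0]}' 200;python3 - <<'E'
from h import *
st();c=snap('wrist','w10.png')
E
```

```text
time: 27.15
tool_pos: [570.4, -21.7, 69.7]
tcp_rot: [-3.127, -0.046, -0.105]
contact_force: [0.5, 0.7, -0.2]
grip_width: 20.2
t 27.15 pos [570.4 -21.7  69.7] yawdeg -6.0 F [ 0.5  0.7 -0.2] grip 20.2 j6 -0.09
```

View pics/w10.png

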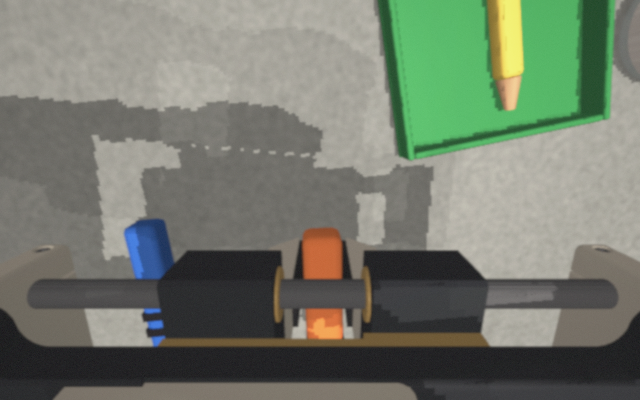

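```bash
python3 -m handwheel '{"translation":[[0,0,0],[0,0,0],[0,0,0],[0,0,0],[0,0,0],[0,0,0],[0,0,0],[0,0,0]],"twist":[0,0,0,0,0,0,0,0]}' 199;python3 - <<'E'
from h import *
st();c=snap('wrist','w11.png')
E
```

```text
time: 28.2
tool_pos: [570.3, -21.7, 69.7]
tcp_rot: [-3.127, -0.046, -0.105]
contact_force: [0.1, -0.3, -0.3]
grip_width: 20.1
t 28.2 pos [570.3 -21.7  69.7] yawdeg -6.0 F [ 0.1 -0.3 -0.3] grip 20.1 j6 -0.09
```

View pics/w11.png

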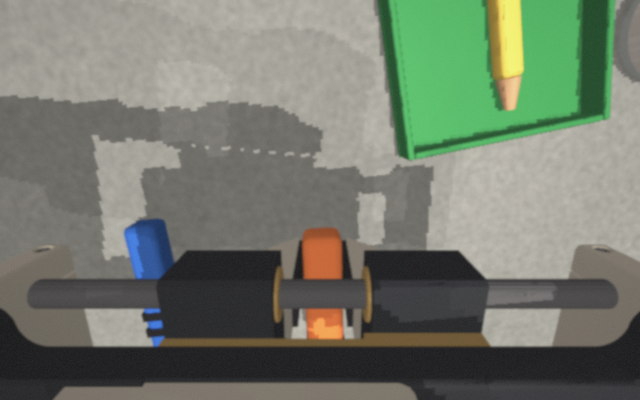

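```bash
python3 -m handwheel '{"translation":[[0,0,0],[0,0,0],[0,0,0],[0,0,0],[0,0,0],[0,0,0],[0,0,0],[0,0,0]],"twist":[0,0,0,0,0,0,0,0]}' 198;python3 - <<'E'
from h import *
st();c=snap('wrist','w12.png')
E
```

```text
time: 29.25
tool_pos: [570.5, -21.7, 69.9]
tcp_rot: [-3.127, -0.047, -0.105]
contact_force: [0.5, 0.6, -0.1]
grip_width: 20.5
t 29.25 pos [570.5 -21.7  69.9] yawdeg -6.0 F [ 0.5  0.6 -0.1] grip 20.5 j6 -0.09
```

View pics/w12.png

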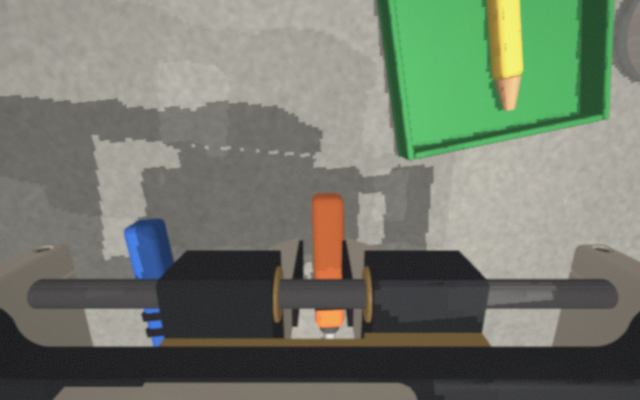

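Run:
```python
from h import *
c=capture('wrist')
for z in (20,40,60): print(z,ray(c,327,195,z).round(0),ray(c,330,325,z).round(0))
t=capture('scene');im=cv2.cvtColor(t['img'],cv2.COLOR_RGB2BGR)
cv2.imwrite('pics/s12.png',cv2.resize(im[150:310,270:430],None,fx=3.7,fy=3.7,interpolation=cv2.INTER_CUBIC))
```

```text
20 [579.   5.  20.] [572. -86.  20.]
40 [579.  10.  40.] [572. -71.  40.]
60 [578.  15.  60.] [572. -56.  60.]
```

View pics/s12.png

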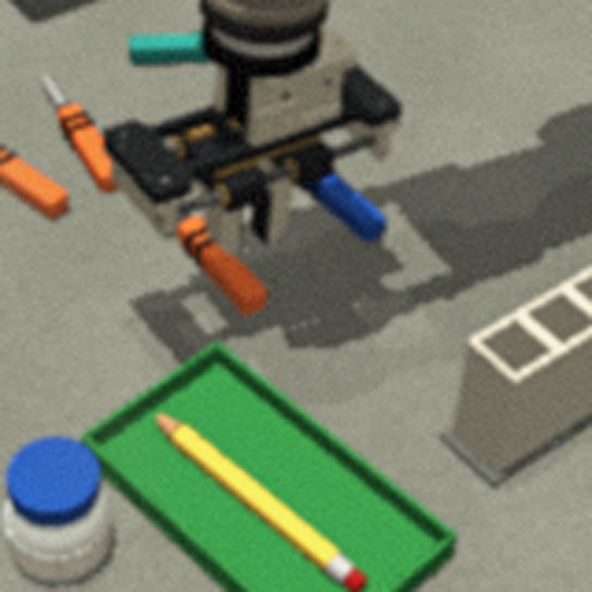

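```bash
python3 -m handwheel '{"translation":[[0.049,0.078,0],[0,0,0],[0,0,0],[0,0,-0.12],[0,0,-0.12],[0,0,-0.04],[0,0,0],[0,0,0]],"twist":[0.018,0,0,0,0,0,0,0]}' 140;python3 - <<'E'
from h import *
st();c=snap('wrist','w13.png')
E
```

```text
time: 30.4
tool_pos: [579.3, -9.0, 28.0]
tcp_rot: [-3.127, -0.049, -0.074]
contact_force: [0.2, 0.7, 0.5]
grip_width: 41.2
t 30.4 pos [579.3  -9.   28. ] yawdeg -4.3 F [0.2 0.7 0.5] grip 41.2 j6 -0.1
```

View pics/w13.png

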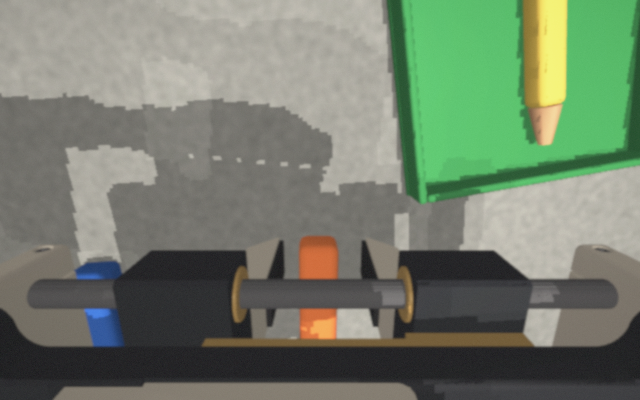

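```bash
python3 -m handwheel '{"translation":[[0,0,-0.01],[0,0,0],[0,0,0],[0,0,0],[0,0,0],[0,0,0.2],[0,0,0.3],[0,0,0.4]],"twist":[0,0,0,0,0,0,0,0]}' 255; python3 -m handwheel '{"translation":[[0.11,0.15,0],[0.11,0.15,0],[0.11,0.15,0],[0.11,0.15,0],[0.11,0.15,0],[0.11,0.15,0],[0.11,0.15,0],[0.06,0.15,0]],"twist":[-0.118,-0.118,-0.118,-0.118,-0.118,-0.118,-0.118,-0.118]}'
```

```text
time: 31.45
tool_pos: [576.2, -8.6, 160.4]
tcp_rot: [-3.126, -0.038, -0.075]
contact_force: [1.3, -0.2, 0.2]
grip_width: 20.0
time: 32.45
tool_pos: [705.7, 174.8, 166.2]
tcp_rot: [-3.126, -0.05, -1.578]
contact_force: [0.3, -0.2, -1.6]
grip_width: 20.1
```

```bash
python3 -m handwheel '{"translation":[[0,0.03,0],[0,0,-0.15],[0,0,-0.2],[0,0,-0.15],[0,0,-0.1],[0,0,-0.05],[0,0,0],[0,0,0]],"twist":[0,0,0,0,0,0,0,0]}';python3 - <<'E'
from h import *
st();c=snap('top','t5.png')
im=cv2.cvtColor(c['img'],cv2.COLOR_RGB2BGR)
cv2.imwrite('pics/t5.png',cv2.resize(im[130:280,190:340],None,fx=3.7,fy=3.7))
t=capture('scene');im=cv2.cvtColor(t['img'],cv2.COLOR_RGB2BGR)
cv2.imwrite('pics/s13.png',cv2.resize(im[150:350,270:510],None,fx=3,fy=3,interpolation=cv2.INTER_CUBIC))
E
```

```text
time: 33.45
tool_pos: [704.7, 177.3, 66.9]
tcp_rot: [-3.125, -0.051, -1.556]
contact_force: [0.6, 1.2, -0.7]
grip_width: 19.4
t 33.45 pos [704.7 177.3  66.9] yawdeg -89.1 F [ 0.6  1.2 -0.7] grip 19.4 j6 1.74
```

View pics/t5.png

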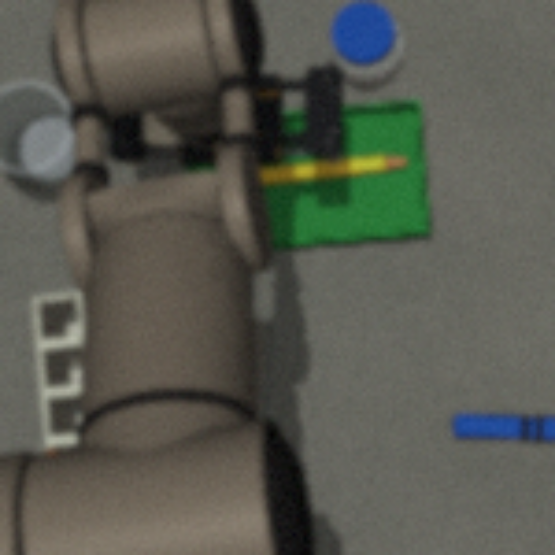

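View pics/s13.png

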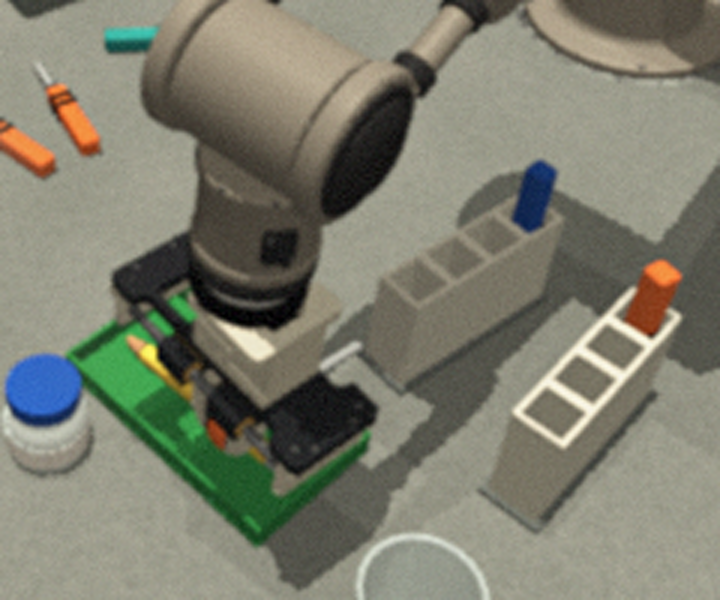

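```bash
python3 -m handwheel '{"translation":[[-0.1,0.045,0],[-0.1,0,0],[-0.03,0,0],[-0.03,0,0],[-0.03,0,0],[-0.02,0,0.08],[-0.03,0,0.08],[0,0,0]],"twist":[0,0,0,0,0,0,0,0]}';python3 - <<'E'
from h import *
st()
t=capture('scene');im=cv2.cvtColor(t['img'],cv2.COLOR_RGB2BGR)
cv2.imwrite('pics/s14.png',cv2.resize(im[150:350,270:510],None,fx=3,fy=3,interpolation=cv2.INTER_CUBIC))
E
```

```text
time: 34.55
tool_pos: [671.1, 185.2, 105.5]
tcp_rot: [-3.072, -0.045, -1.556]
contact_force: [1.6, 0.6, 0.0]
grip_width: 19.7
t 34.55 pos [671.1 185.2 105.5] yawdeg -89.2 F [1.6 0.6 0. ] grip 19.7 j6 1.76
```

View pics/s14.png

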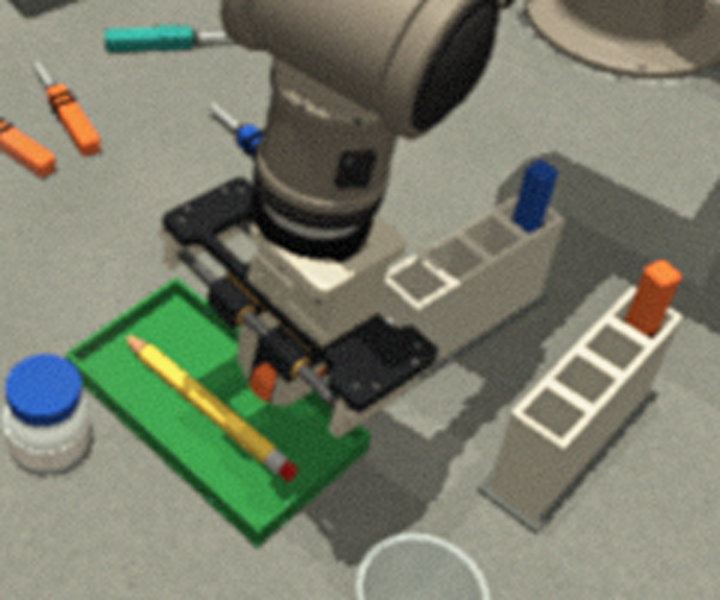

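Run:
```python
from h import *
c=snap('wrist','w15.png')
```

```text
(no output)
```

View pics/w15.png

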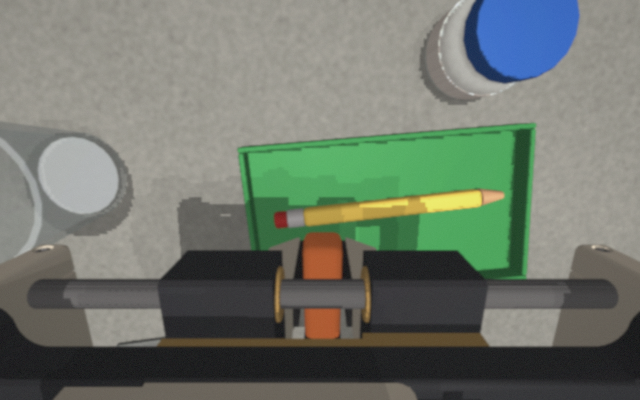

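```bash
python3 -m handwheel '{"translation":[[0.1,0,0.3],[0,-0.2,0.1],[-0.05,-0.3,0],[-0.15,-0.3,0],[-0.15,-0.3,0],[-0.15,-0.25,0],[-0.1,-0.1,0],[-0.1,0,0]],"twist":[0,0.119,0.119,0.119,0.119,0.119,0.119,0.119]}';python3 -m handwheel '{"translation":[[0,0,-0.1],[0,0,-0.3],[0,0,-0.3],[0,0,-0.05],[0,0,0],[0,0,0],[0,0,0],[0,0,0]],"twist":[0.12,0,0,0,0,0,0,0]}'
```

```text
time: 35.65
tool_pos: [569.8, -35.9, 156.8]
tcp_rot: [-3.089, -0.033, -0.243]
contact_force: [-1.0, -0.3, -0.7]
grip_width: 19.8
time: 36.65
tool_pos: [567.0, -35.7, 44.2]
tcp_rot: [-3.088, -0.029, -0.052]
contact_force: [-0.3, -0.1, -0.1]
grip_width: 19.7
```

```bash
python3 -m handwheel '{"translation":[[0,0,-0.07],[0,0,-0.025],[0,0,0],[0,0,0],[0,0,0],[0,0,0],[0,0,0],[0,0,0]],"twist":[0,0,0,0,0,0,0,0]}';python3 -m handwheel '{"translation":[[0,0,0],[0,0,0],[0,-0.11,0],[0,0,0],[0,0,0],[0,0,0],[0,0,0],[0,0,0]],"twist":[0,0,0,0,0,0,0,0]}' 170;python3 - <<'E'
from h import *
st();c=snap('wrist','w16.png')
E
```

```text
time: 37.65
tool_pos: [568.2, -35.4, 30.7]
tcp_rot: [-3.088, -0.033, -0.052]
contact_force: [0.0, 0.8, 3.1]
grip_width: 19.6
time: 38.65
tool_pos: [567.3, -53.6, 29.6]
tcp_rot: [-3.088, -0.03, -0.052]
contact_force: [0.9, -0.2, -0.8]
grip_width: 30.5
t 38.65 pos [567.3 -53.6  29.6] yawdeg -3.0 F [ 0.9 -0.2 -0.8] grip 30.5 j6 -0.27
```

View pics/w16.png

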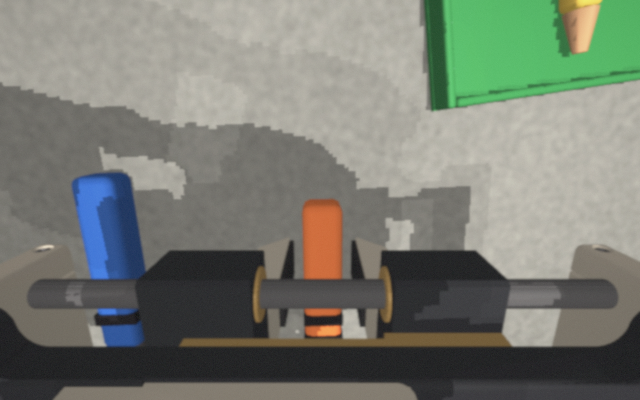

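```bash
python3 - <<'E'
from h import *
c=capture('wrist'); print(ray(c,322,203,20),ray(c,322,203,10))
E
python3 -m handwheel '{"translation":[[0,0,0],[0,0,0],[0,0,0],[0,0,0],[0,0,0],[0,0,0.2],[0,0,0.35],[0,0,0.35]],"twist":[0,0,0,0,0,0,0,0]}' 255
```

```text
[570.00501734 -19.94465994  20.        ] [570.17281614 -22.29976522  10.        ]
time: 39.75
tool_pos: [563.9, -52.8, 163.2]
tcp_rot: [-3.085, -0.019, -0.052]
contact_force: [1.3, -0.8, -0.6]
grip_width: 19.8
```

```bash
python3 -m handwheel '{"translation":[[-0.05,0.25,0],[-0.05,0.3,0],[-0.05,0.3,0],[-0.05,0.25,0],[-0.05,0.15,0],[0,0.05,0],[0,0,0],[0,0,0]],"twist":[0,0,0,0,0,0,0,0]}';python3 - <<'E'
from h import *
st();c=snap('wrist','w17.png')
t=capture('scene');im=cv2.cvtColor(t['img'],cv2.COLOR_RGB2BGR)
cv2.imwrite('pics/s17.png',cv2.resize(im[130:330,300:540],None,fx=3,fy=3,interpolation=cv2.INTER_CUBIC))
E
```

```text
time: 40.75
tool_pos: [527.7, 145.5, 168.5]
tcp_rot: [-3.087, -0.031, -0.055]
contact_force: [-0.5, -0.1, -0.8]
grip_width: 19.7
t 40.75 pos [527.7 145.5 168.5] yawdeg -3.2 F [-0.5 -0.1 -0.8] grip 19.7 j6 0.13
```

View pics/s17.png

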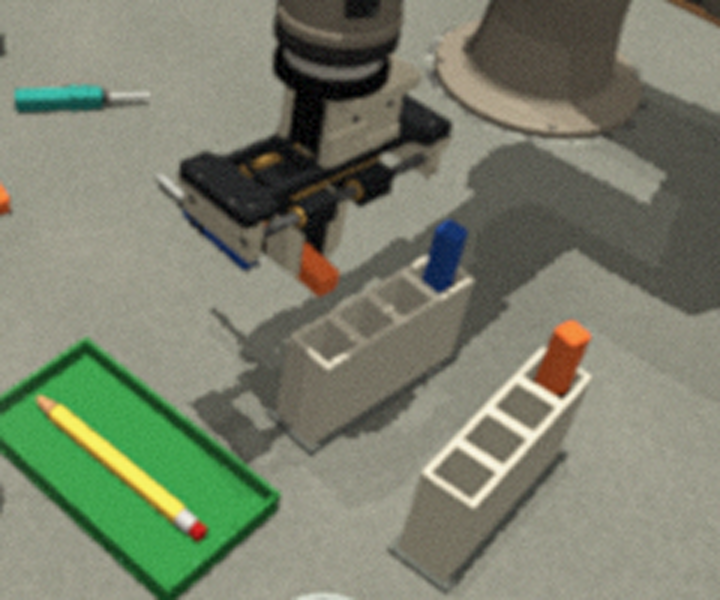

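View pics/w17.png

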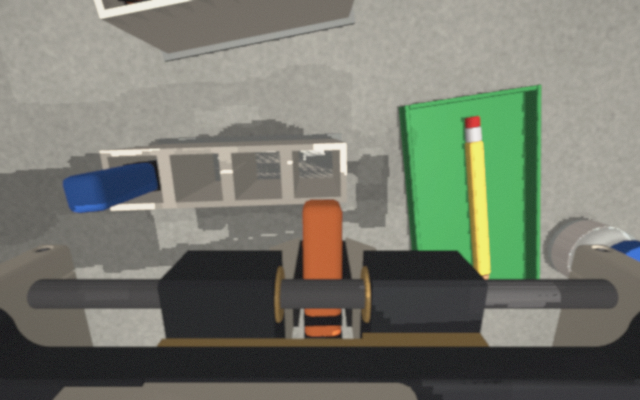

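```bash
python3 -m handwheel '{"translation":[[0,0,-0.12],[0,0,-0.12],[0,0,-0.1],[0,0,-0.1],[0,0,-0.1],[0,0,-0.06],[0,0,0],[0,0,0]],"twist":[0,0,0,0,0,0,0,0]}';python3 - <<'E'
from h import *
st();c=snap('wrist','w18.png')
t=capture('scene');im=cv2.cvtColor(t['img'],cv2.COLOR_RGB2BGR)
cv2.imwrite('pics/s18.png',cv2.resize(im[130:330,300:540],None,fx=3,fy=3,interpolation=cv2.INTER_CUBIC))
E
```

```text
time: 41.85
tool_pos: [533.5, 140.9, 86.8]
tcp_rot: [-3.085, -0.046, -0.062]
contact_force: [-0.4, 2.2, 0.5]
grip_width: 19.8
t 41.85 pos [533.5 140.9  86.8] yawdeg -3.6 F [-0.4  2.2  0.5] grip 19.8 j6 0.11
```

View pics/s18.png

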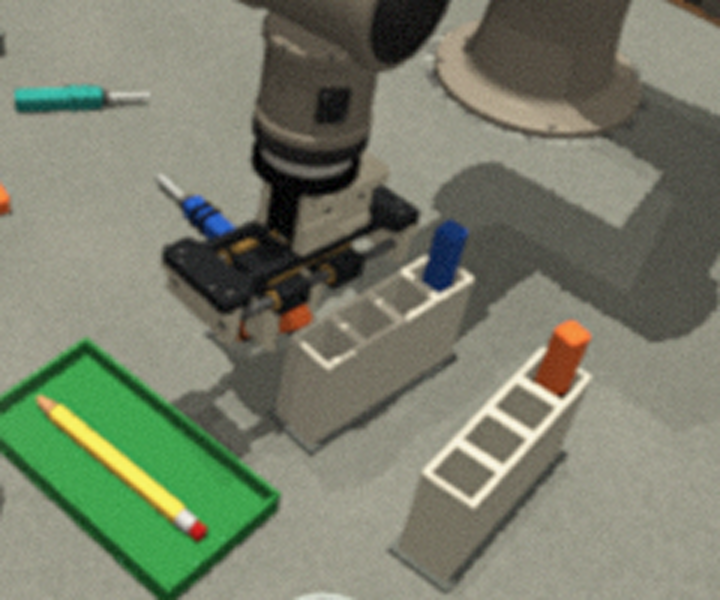

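View pics/w18.png

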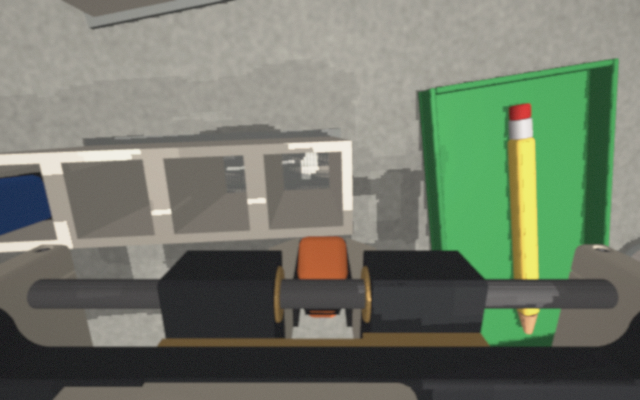

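```bash
python3 -m handwheel '{"translation":[[0,0,0.2],[0,0,0.3],[0,0,0.35],[0,0,0.35],[0,0,0],[0,0,0],[0,0,0],[0,0,0]],"twist":[0,0,0,0,0,0,0,0]}';python3 - <<'E'
from h import *
st();c=snap('wrist','w19.png')
t=capture('scene');im=cv2.cvtColor(t['img'],cv2.COLOR_RGB2BGR)
cv2.imwrite('pics/s19.png',cv2.resize(im[70:270,300:540],None,fx=3,fy=3,interpolation=cv2.INTER_CUBIC))
E
```

```text
time: 42.95
tool_pos: [530.3, 139.1, 264.0]
tcp_rot: [-3.088, -0.031, -0.064]
contact_force: [0.3, 0.7, -0.6]
grip_width: 19.7
t 42.95 pos [530.3 139.1 264. ] yawdeg -3.7 F [ 0.3  0.7 -0.6] grip 19.7 j6 0.14
```

View pics/s19.png

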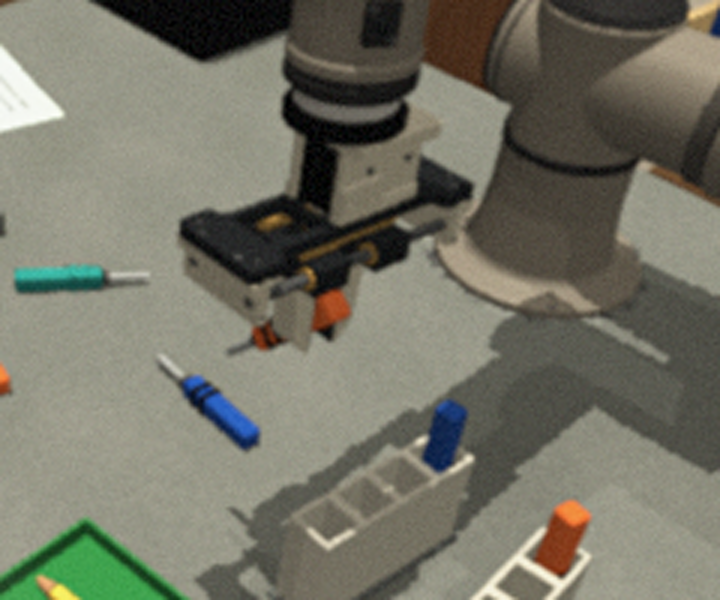

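View pics/w19.png

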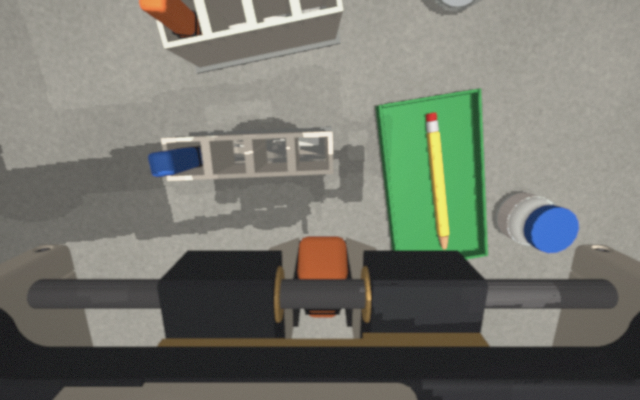

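```bash
cat >> h.py <<'E'
def rayx(c,u,v,x0,ax=0):
    o,d=o_d(c,u,v); return o+d*(x0-o[ax])/d[ax]
E
python3 - <<'E'
from h import *
c=capture('scene')
print(rayx(c,377.3,186.7,525),rayx(c,300+345/3,70+300/3,530))
E
```

```text
[525.          64.33835853 179.05988689] [530.         161.87557442 290.39355326]
```

```bash
python3 -m handwheel '{"translation":[[0,0.1,0],[0,0.17,0],[0,0.17,0],[0,0.17,0],[0,0.17,0],[0,0.17,0],[0,0.17,0],[0,0.08,0]],"twist":[-0.115,-0.115,-0.115,-0.115,-0.115,-0.115,-0.115,-0.09]}';python3 - <<'E'
from h import *
st();c=snap('wrist','w20.png')
t=capture('scene');im=cv2.cvtColor(t['img'],cv2.COLOR_RGB2BGR)
cv2.imwrite('pics/s20.png',cv2.resize(im[110:330,340:580],None,fx=2.7,fy=2.7,interpolation=cv2.INTER_CUBIC))
E
```

```text
time: 44.1
tool_pos: [530.1, 323.7, 262.3]
tcp_rot: [-3.09, -0.031, -1.517]
contact_force: [0.2, -0.2, 0.4]
grip_width: 19.9
t 44.1 pos [530.1 323.7 262.3] yawdeg -86.9 F [ 0.2 -0.2  0.4] grip 19.9 j6 1.97
```

View pics/s20.png

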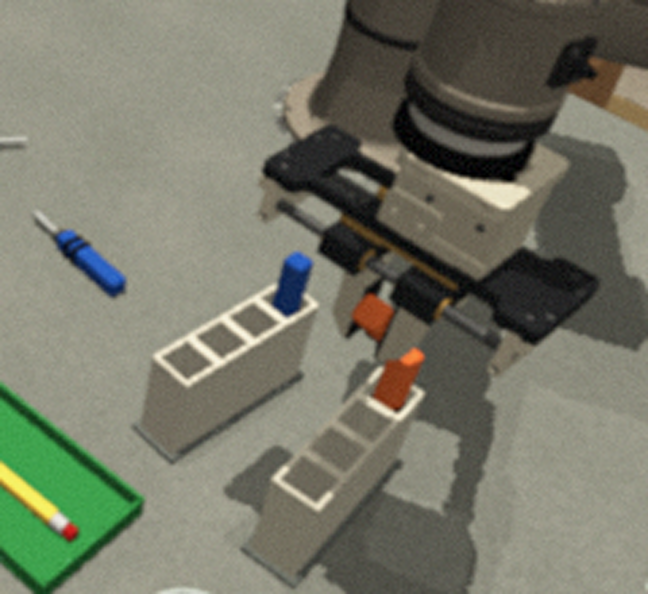

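```bash
python3 -m handwheel '{"translation":[[0,0,0],[0,0,-0.15],[0,0,-0.17],[0,0,-0.15],[0,0,-0.1],[0,0,-0.05],[0,0,0],[0,0,0]],"twist":[0.045,0,0,0,0,0,0,0]}';python3 - <<'E'
from h import *
st();c=snap('wrist','w21.png')
t=capture('scene');im=cv2.cvtColor(t['img'],cv2.COLOR_RGB2BGR)
cv2.imwrite('pics/s21.png',cv2.resize(im[110:330,340:580],None,fx=2.7,fy=2.7,interpolation=cv2.INTER_CUBIC))
E
```

```text
time: 45.2
tool_pos: [531.4, 320.0, 167.7]
tcp_rot: [-3.088, -0.032, -1.421]
contact_force: [-0.2, -0.2, -0.2]
grip_width: 20.1
t 45.2 pos [531.4 320.  167.7] yawdeg -81.4 F [-0.2 -0.2 -0.2] grip 20.1 j6 1.88
```

View pics/s21.png

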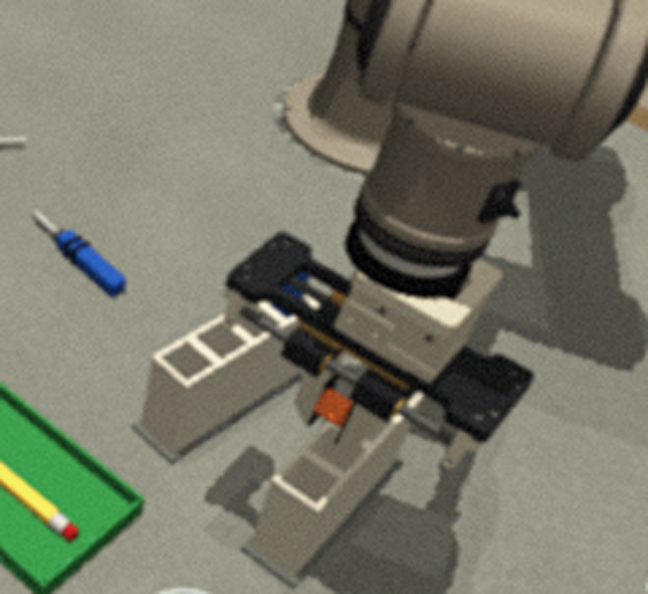

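View pics/w21.png

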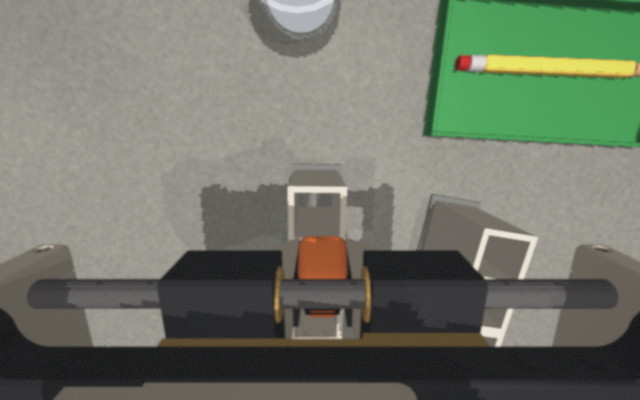

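```bash
python3 -m handwheel '{"translation":[[-0.07,-0.01,0],[-0.08,-0.01,0.03],[-0.1,-0.013,0.06],[-0.1,-0.013,0.05],[-0.1,-0.013,0.035],[0,0,0],[0,0,0],[0,0,0]],"twist":[0,0,0,0,0,0,0,0]}';python3 - <<'E'
from h import *
st();c=snap('wrist','w22.png')
t=capture('scene');im=cv2.cvtColor(t['img'],cv2.COLOR_RGB2BGR)
cv2.imwrite('pics/s22.png',cv2.resize(im[110:330,340:580],None,fx=2.7,fy=2.7,interpolation=cv2.INTER_CUBIC))
E
```

```text
time: 46.3
tool_pos: [465.2, 312.0, 199.6]
tcp_rot: [-3.07, -0.029, -1.42]
contact_force: [2.0, -1.0, 1.2]
grip_width: 20.0
t 46.3 pos [465.2 312.  199.6] yawdeg -81.4 F [ 2.  -1.   1.2] grip 20.0 j6 1.92
```

View pics/s22.png

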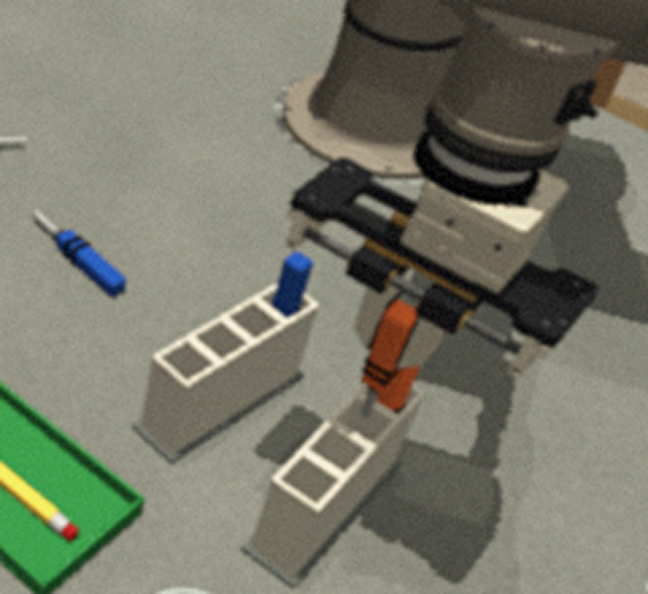

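View pics/w22.png

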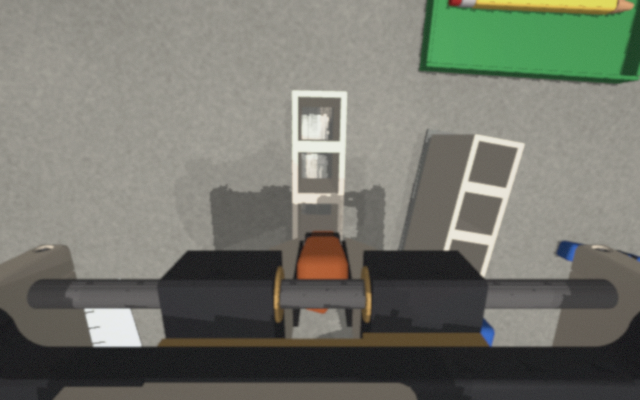

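```bash
python3 -m handwheel '{"translation":[[-0.02,0,-0.05],[0,0,-0.1],[0,0,-0.1],[0,0,-0.08],[0,0,-0.06],[0,0,-0.03],[0,0,0],[0,0,0]],"twist":[0,0,0,0,0,0,0,0]}';python3 - <<'E'
from h import *
st();c=snap('wrist','w23.png')
t=capture('scene');im=cv2.cvtColor(t['img'],cv2.COLOR_RGB2BGR)
cv2.imwrite('pics/s23.png',cv2.resize(im[110:330,340:580],None,fx=2.7,fy=2.7,interpolation=cv2.INTER_CUBIC))
E
```

```text
time: 47.4
tool_pos: [464.1, 312.5, 133.0]
tcp_rot: [-3.066, -0.028, -1.421]
contact_force: [2.4, 1.7, -1.5]
grip_width: 20.1
t 47.4 pos [464.1 312.5 133. ] yawdeg -81.4 F [ 2.4  1.7 -1.5] grip 20.1 j6 1.94
```

View pics/s23.png

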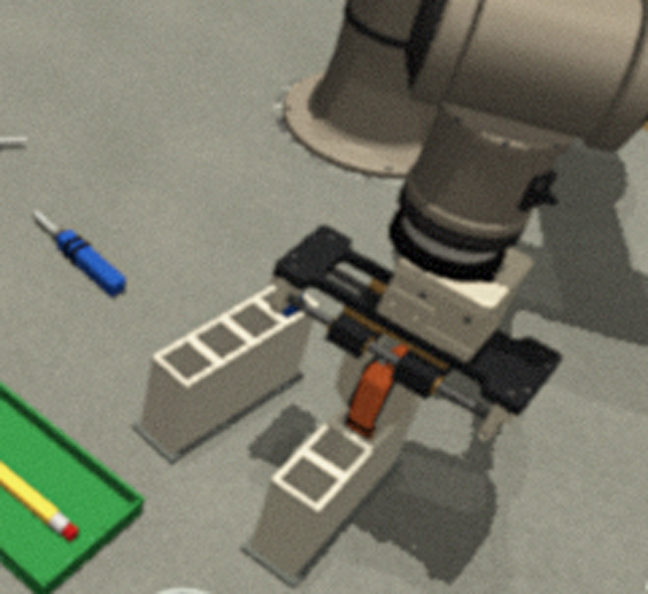

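View pics/w23.png

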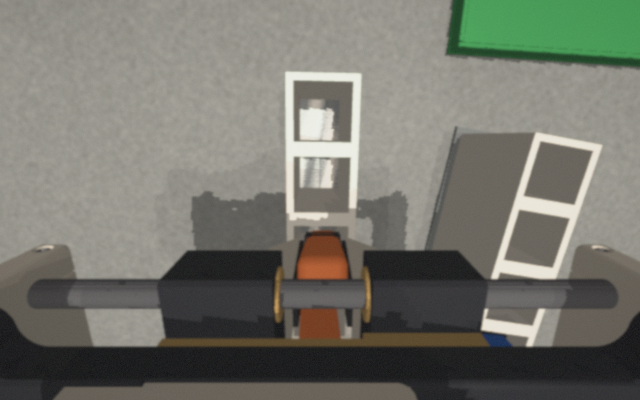

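```bash
python3 -m handwheel '{"translation":[[0,0,0],[0,0,0],[0,0,0],[0,0,0.1],[0,0,0.3],[0,0,0.35],[0,0,0.1],[0.1,-0.2,0]],"twist":[0,0,0,0,0,0,0,0]}' 130; python3 -m handwheel '{"translation":[[0.1,-0.35,0],[0.1,-0.4,0],[0.1,-0.4,0],[0.1,-0.4,0],[0.1,-0.4,0],[0.1,-0.4,0],[0.05,-0.4,0],[0,-0.38,0]],"twist":[0.1,0.1,0.1,0.1,0.1,0.1,0.1,0.1]}'
```

```text
time: 48.5
tool_pos: [475.2, 282.8, 269.2]
tcp_rot: [-3.069, -0.027, -1.418]
contact_force: [-0.1, -0.0, -0.9]
grip_width: 45.2
time: 49.5
tool_pos: [570.0, -176.8, 280.2]
tcp_rot: [-3.06, -0.035, -0.163]
contact_force: [2.1, -0.3, 0.5]
grip_width: 44.8
```

Run:
```python
from h import *
st();c=snap('wrist','w24.png')
t=capture('scene');im=cv2.cvtColor(t['img'],cv2.COLOR_RGB2BGR)
cv2.imwrite('pics/s24.png',t['img'][:,:,::-1])
```

```text
t 49.5 pos [ 570.  -176.8  280.2] yawdeg -9.3 F [ 2.1 -0.3  0.5] grip 44.8 j6 -0.33
```

View pics/s24.png

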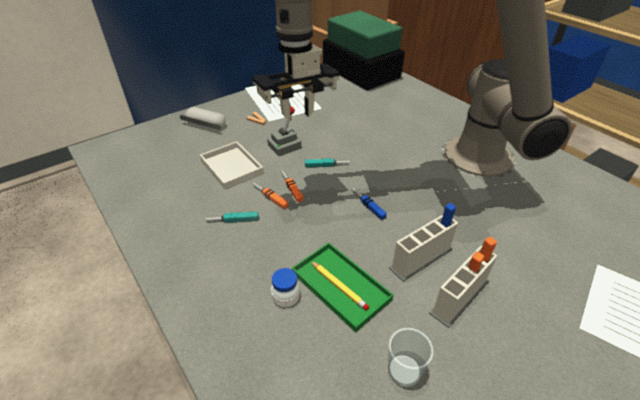

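View pics/w24.png

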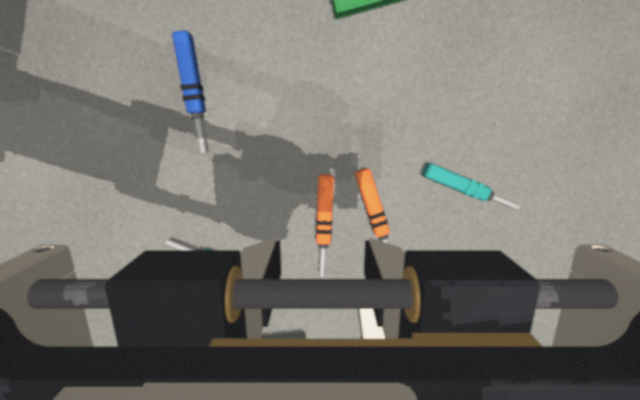

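Run:
```python
from h import *
c=capture('wrist')
for p,z in [((327,178),20),((323,243),20),((321,274),10),((364,171),20),((382,236),20),((182,34),20),((196,112),20),((204,151),10)]: print(p,ray(c,*p,z).round(1))
```

```text
(327, 178) [ 587.5 -169.5   20. ]
(323, 243) [ 567.9 -253.3   20. ]
(321, 274) [ 557.4 -300.4   10. ]
(364, 171) [ 635.  -168.9   20. ]
(382, 236) [ 646.1 -257.9   20. ]
(182, 34) [452.5  21.6  20. ]
(196, 112) [446.7 -64.1  20. ]
(204, 151) [ 441.5 -110.3   10. ]
```

```bash
python3 -m handwheel '{"translation":[[0.073,-0.12,0],[0,0,-0.2],[0,0,-0.3],[0,0,-0.35],[0,0,-0.3],[0,0,-0.2],[0,0,0],[0,0,0]],"twist":[-0.041,0,0,0,0,0,0,0]}' 150
```

```text
time: 50.65
tool_pos: [583.1, -186.0, 81.7]
tcp_rot: [-3.06, -0.044, -0.241]
contact_force: [-0.6, 1.1, 0.8]
grip_width: 37.4
```

```bash
python3 -m handwheel '{"translation":[[-0.01,-0.085,0],[0,0,0],[0,0,-0.15],[0,0,-0.13],[0,0,-0.05],[0,0,0],[0,0,0],[0,0,0]],"twist":[0,0,0,0,0,0,0,0]}';python3 - <<'E'
from h import *
st();c=snap('wrist','w25.png')
E
```

```text
time: 51.65
tool_pos: [585.6, -202.6, 40.0]
tcp_rot: [-3.063, -0.059, -0.243]
contact_force: [-0.1, 0.2, 0.5]
grip_width: 37.8
t 51.65 pos [ 585.6 -202.6   40. ] yawdeg -13.9 F [-0.1  0.2  0.5] grip 37.8 j6 -0.34
```

View pics/w25.png

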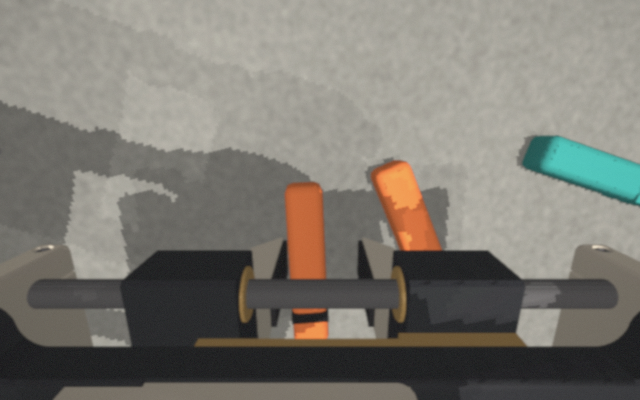

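```bash
python3 - <<'E'
from h import *
c=capture('wrist'); print(ray(c,303,185,20),ray(c,308,310,20))
E
python3 -m handwheel '{"translation":[[-0.035,0.02,0],[0,0,-0.065],[0,0,0],[0,0,0],[0,0,0],[0,0,0],[0,0,0],[0,0,0]],"twist":[0,0,0,0,0,0,0,0]}'
```

```text
[ 588.02229841 -160.78423313   20.        ] [ 573.02260665 -228.91985648   20.        ]
time: 52.75
tool_pos: [580.1, -199.4, 29.7]
tcp_rot: [-3.063, -0.059, -0.243]
contact_force: [-0.2, -0.4, 0.9]
grip_width: 37.9
```

```bash
python3 -m handwheel '{"translation":[[0.005,0.035,0],[0,0,0],[0,0,0],[0,0,0],[0,0,0],[0,0,0],[0,0,0],[0,0,0]],"twist":[0,0,0,0,0,0,0,0]}' 160;python3 -m handwheel '{"translation":[[0,0,0],[0,0,0],[0,0,0],[0,0,0],[0,0,0.2],[0,0,0.35],[0,0,0.4],[0,0,0.3]],"twist":[0,0,0,0,0,0,0,0]}' 255
```

```text
time: 53.75
tool_pos: [580.9, -193.7, 29.7]
tcp_rot: [-3.063, -0.059, -0.243]
contact_force: [0.0, 0.8, -0.6]
grip_width: 34.3
time: 54.75
tool_pos: [577.6, -192.2, 217.5]
tcp_rot: [-3.061, -0.048, -0.243]
contact_force: [0.9, -0.7, -0.3]
grip_width: 19.8
```

```bash
python3 -m handwheel '{"translation":[[-0.05,0.3,0],[-0.05,0.4,0],[-0.05,0.4,0],[-0.05,0.4,0],[-0.05,0.4,-0.03],[-0.05,0.3,-0.1],[-0.03,0.15,-0.1],[0,0,0]],"twist":[0.05,0.05,0.03,0,0,0,0,0]}'
```

```text
time: 55.75
tool_pos: [526.4, 169.1, 187.9]
tcp_rot: [-3.063, -0.061, -0.034]
contact_force: [-0.1, 0.1, 0.7]
grip_width: 19.4
```

```bash
python3 -m handwheel '{"translation":[[0.01,-0.16,0],[0,0,-0.12],[0,0,0],[0,0,0],[0,0,0],[0,0,0],[0,0,0],[0,0,0]],"twist":[0,0,0,0,0,0,0,0]}';python3 - <<'E'
from h import *
st();c=snap('wrist','w26.png')
E
```

```text
time: 56.75
tool_pos: [530.7, 141.7, 173.8]
tcp_rot: [-3.063, -0.068, -0.035]
contact_force: [-0.8, -0.0, -0.6]
grip_width: 20.0
t 56.75 pos [530.7 141.7 173.8] yawdeg -2.0 F [-0.8 -0.  -0.6] grip 20.0 j6 0.07
```

View pics/w26.png

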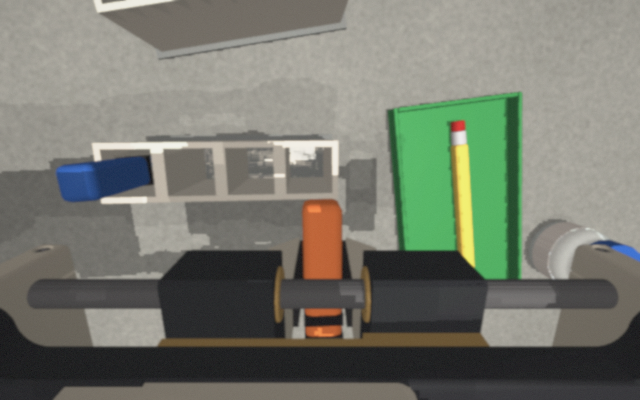

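```bash
python3 -m handwheel '{"translation":[[-0.05,0.01,-0.14],[0,0,-0.14],[0,0,-0.1],[0,0,-0.1],[0,0,-0.1],[0,0,-0.06],[0,0,0],[0,0,0]],"twist":[0,0,0,0,0,0,0,0]}';python3 - <<'E'
from h import *
st();c=snap('wrist','w27.png')
E
python3 -m handwheel '{"translation":[[0,0,0.2],[0,0,0.3],[0,0,0.35],[0,0,0.35],[0,0.1,0.05],[0,0.17,0],[0,0.17,0],[0,0.17,0]],"twist":[0,0,0,0,-0.1,-0.115,-0.115,-0.115]}'
python3 - <<'E'
from h import *
st();c=snap('wrist','w28.png')
t=capture('scene');im=cv2.cvtColor(t['img'],cv2.COLOR_RGB2BGR)
cv2.imwrite('pics/s28.png',cv2.resize(im[70:290,320:560],None,fx=2.7,fy=2.7,interpolation=cv2.INTER_CUBIC))
E
```

```text
time: 57.8
tool_pos: [528.4, 143.3, 86.8]
tcp_rot: [-3.062, -0.086, -0.034]
contact_force: [-0.4, 0.2, 0.4]
grip_width: 20.0
t 57.8 pos [528.4 143.3  86.8] yawdeg -1.9 F [-0.4  0.2  0.4] grip 20.0 j6 0.05
time: 58.85
tool_pos: [526.6, 235.2, 276.5]
tcp_rot: [-3.061, -0.079, -0.758]
contact_force: [0.0, -0.4, -1.0]
grip_width: 19.8
t 58.85 pos [526.6 235.2 276.5] yawdeg -43.4 F [ 0.  -0.4 -1. ] grip 19.8 j6 1.07
```

View pics/w28.png

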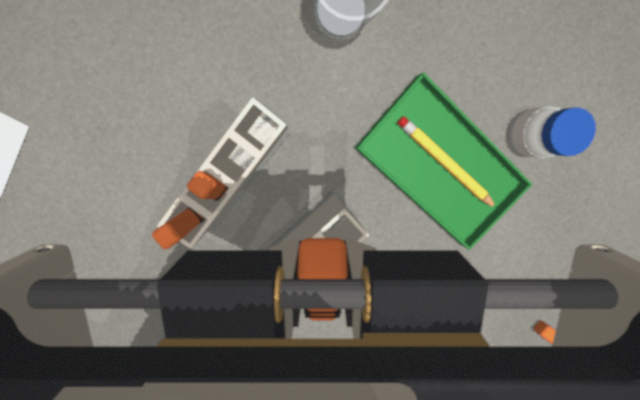

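View pics/s28.png

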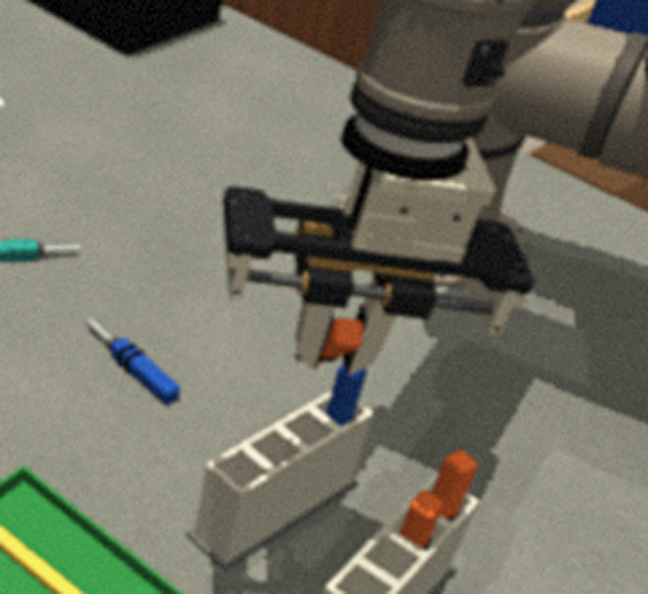

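```bash
python3 -m handwheel '{"translation":[[0.05,0.1,0],[0.07,0.13,0],[0.07,0.13,0],[0.07,0.12,0],[0.02,0.05,0],[0,0,0],[0,0,0],[0,0,0]],"twist":[-0.1,-0.115,-0.115,-0.07,0,0,0,0]}'
```

```text
time: 59.95
tool_pos: [568.9, 312.8, 272.7]
tcp_rot: [-3.071, -0.081, -1.377]
contact_force: [-0.7, 0.1, -0.8]
grip_width: 19.9
```

```bash
python3 -m handwheel '{"translation":[[-0.01,0.11,0],[0,0,-0.15],[0,0,-0.17],[0,0,-0.17],[0,0,-0.12],[0,0,-0.06],[0,0,0],[0,0,0]],"twist":[-0.035,0,0,0,0,0,0,0]}';python3 - <<'E'
from h import *
st();c=snap('wrist','w29.png')
t=capture('scene');im=cv2.cvtColor(t['img'],cv2.COLOR_RGB2BGR)
cv2.imwrite('pics/s29.png',cv2.resize(im[110:330,340:580],None,fx=2.7,fy=2.7,interpolation=cv2.INTER_CUBIC))
E
```

```text
time: 60.95
tool_pos: [567.6, 326.9, 173.9]
tcp_rot: [-3.065, -0.08, -1.432]
contact_force: [-0.5, 0.7, -0.7]
grip_width: 19.7
t 60.95 pos [567.6 326.9 173.9] yawdeg -82.0 F [-0.5  0.7 -0.7] grip 19.7 j6 1.92
```

View pics/w29.png

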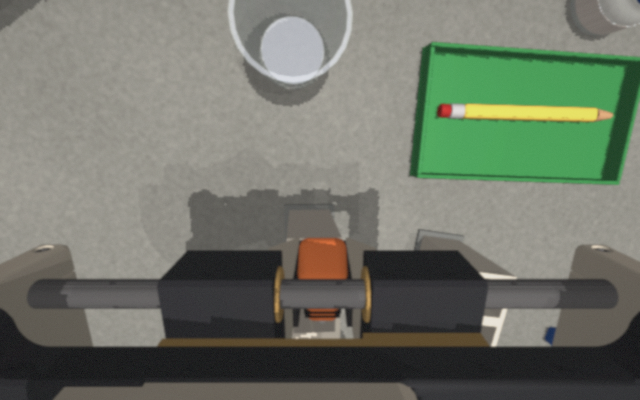

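View pics/s29.png

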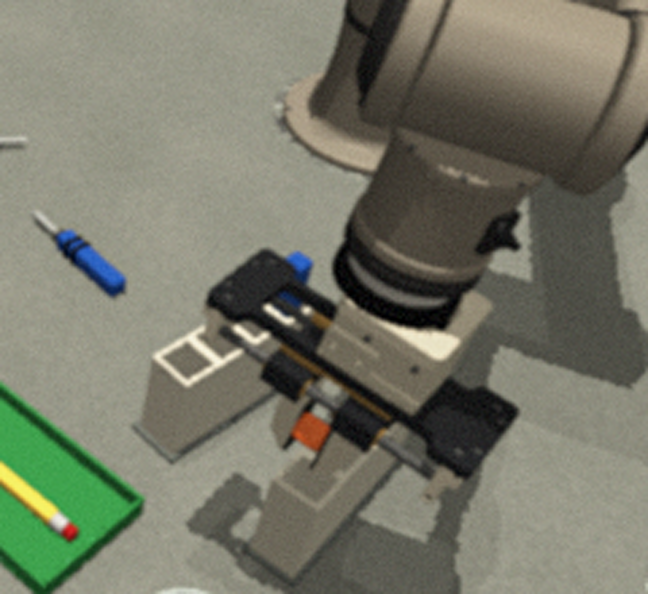

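```bash
python3 -m handwheel '{"translation":[[0,0,-0.05],[-0.07,-0.01,0],[-0.08,-0.01,0.03],[-0.1,-0.013,0.06],[-0.1,-0.013,0.05],[-0.09,-0.012,0.035],[0,0,0],[0,0,0]],"twist":[0,0,0,0,0,0,0,0]}';python3 - <<'E'
from h import *
st();c=snap('wrist','w30.png')
t=capture('scene');im=cv2.cvtColor(t['img'],cv2.COLOR_RGB2BGR)
cv2.imwrite('pics/s30.png',cv2.resize(im[110:330,340:580],None,fx=2.7,fy=2.7,interpolation=cv2.INTER_CUBIC))
E
```

```text
time: 62.05
tool_pos: [504.0, 319.3, 198.1]
tcp_rot: [-3.044, -0.076, -1.432]
contact_force: [2.4, 0.3, -0.7]
grip_width: 20.0
t 62.05 pos [504.  319.3 198.1] yawdeg -82.0 F [ 2.4  0.3 -0.7] grip 20.0 j6 1.96
```

View pics/s30.png

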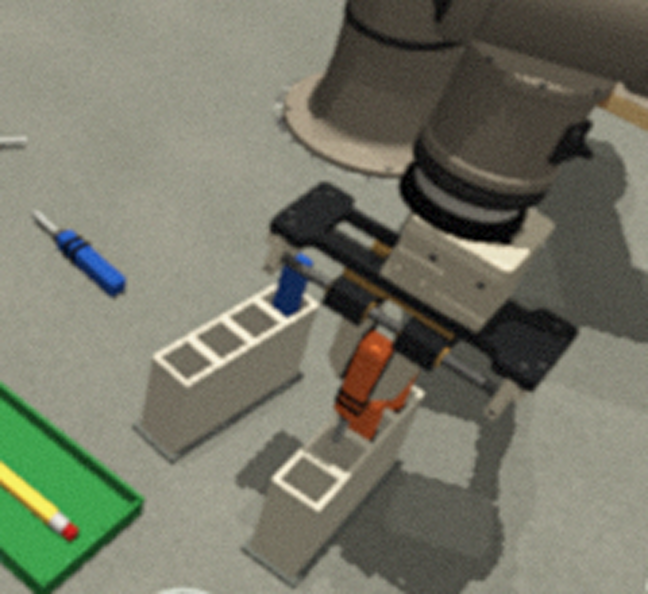

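View pics/w30.png

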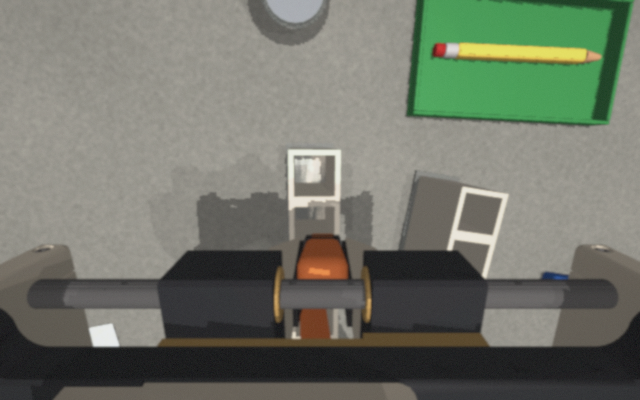

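```bash
python3 -m handwheel '{"translation":[[-0.02,0,-0.05],[0,0,-0.1],[0,0,-0.1],[0,0,-0.08],[0,0,-0.06],[0,0,-0.03],[0,0,0],[0,0,0]],"twist":[0,0,0,0,0,0,0,0]}';python3 - <<'E'
from h import *
st();c=snap('wrist','w31.png')
t=capture('scene');im=cv2.cvtColor(t['img'],cv2.COLOR_RGB2BGR)
cv2.imwrite('pics/s31.png',cv2.resize(im[110:330,340:580],None,fx=2.7,fy=2.7,interpolation=cv2.INTER_CUBIC))
E
```

```text
time: 63.15
tool_pos: [503.1, 319.5, 129.6]
tcp_rot: [-3.041, -0.076, -1.433]
contact_force: [4.3, 0.0, -1.4]
grip_width: 19.8
t 63.15 pos [503.1 319.5 129.6] yawdeg -82.1 F [ 4.3  0.  -1.4] grip 19.8 j6 1.98
```

View pics/s31.png

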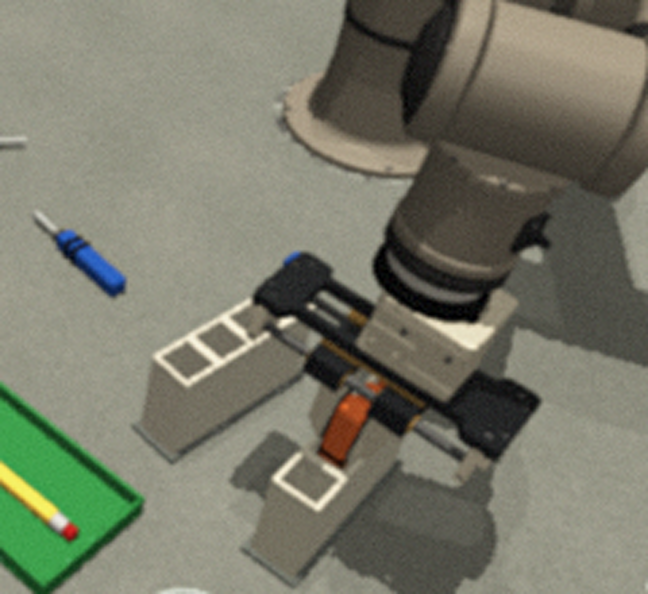

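```bash
python3 -m handwheel '{"translation":[[0.06,0.008,0],[0.06,0.008,0],[0,0,0],[0,0,0],[0,0,0],[0,0,0],[0,0,0],[0,0,0]],"twist":[0,0,0,0,0,0,0,0]}'
```

```text
time: 64.25
tool_pos: [514.1, 320.9, 129.1]
tcp_rot: [-3.061, -0.078, -1.432]
contact_force: [0.2, 0.2, -0.3]
grip_width: 19.5
```

```bash
python3 -m handwheel '{"translation":[[-0.05,-0.006,0],[0,0,0],[0,0,0],[0,0,0],[0,0,0],[0,0,0],[0,0,0],[0,0,0]],"twist":[0,0,0,0,0,0,0,0]}';python3 -m handwheel '{"translation":[[0,0,0],[0,0,0],[0,0,0],[0,0,0.1],[0,0,0.3],[0,0,0.35],[0,0,0.1],[0.1,-0.2,0]],"twist":[0,0,0,0,0,0,0,0]}' 130; python3 -m handwheel '{"translation":[[0.1,-0.35,0],[0.1,-0.4,0],[0.1,-0.4,0],[0.1,-0.4,0],[0.1,-0.4,0],[0.1,-0.4,0],[0.05,-0.4,0],[0,-0.38,0]],"twist":[0.115,0.115,0.115,0.115,0.115,0.115,0.115,0.115]}'
```

```text
time: 65.25
tool_pos: [508.3, 320.2, 130.1]
tcp_rot: [-3.057, -0.077, -1.433]
contact_force: [1.8, -0.6, 0.9]
grip_width: 19.8
time: 66.25
tool_pos: [520.3, 290.8, 265.4]
tcp_rot: [-3.059, -0.077, -1.43]
contact_force: [0.5, 0.1, -0.3]
grip_width: 45.0
time: 67.25
tool_pos: [610.2, -136.0, 275.7]
tcp_rot: [-3.053, -0.083, -0.089]
contact_force: [1.3, -0.1, 0.0]
grip_width: 45.0
```

Run:
```python
from h import *
st();c=snap('wrist','w32.png')
t=capture('scene');im=cv2.cvtColor(t['img'],cv2.COLOR_RGB2BGR)
cv2.imwrite('pics/s32.png',t['img'][:,:,::-1])
```

```text
t 67.25 pos [ 610.2 -136.   275.7] yawdeg -5.1 F [ 1.3 -0.1  0. ] grip 45.0 j6 -0.33
```

View pics/s32.png

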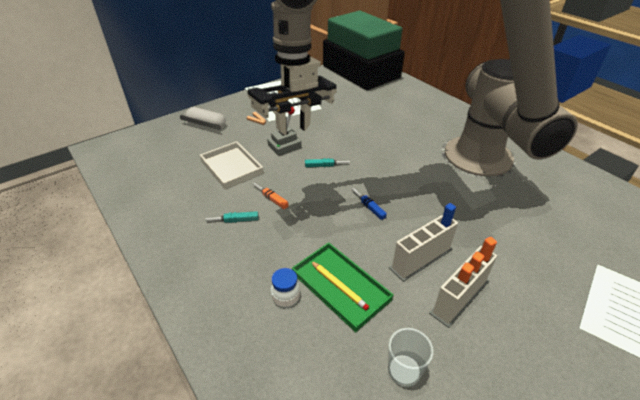

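View pics/w32.png

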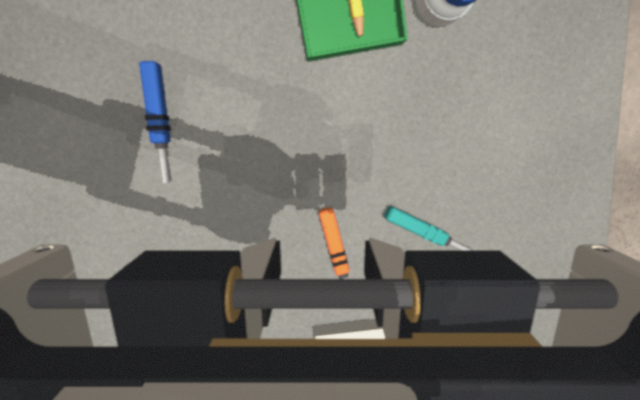

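Run:
```python
from h import *
c=capture('wrist')
for p,z in [((326,210),20),((343,273),20),((150,64),20),((159,142),20),((165,181),10)]: print(p,ray(c,*p,z).round(1))
c=capture('scene')
im=c['img'];cv2.imwrite('pics/z.png',cv2.resize(im[150:260,210:400][:,:,::-1],None,fx=4,fy=4,interpolation=cv2.INTER_CUBIC))
```

```text
(326, 210) [ 633.8 -167.4   20. ]
(343, 273) [ 648.2 -255.7   20. ]
(150, 64) [453.1  22.2  20. ]
(159, 142) [446.1 -63.3  20. ]
(165, 181) [ 440.  -110.2   10. ]
```

View pics/z.png

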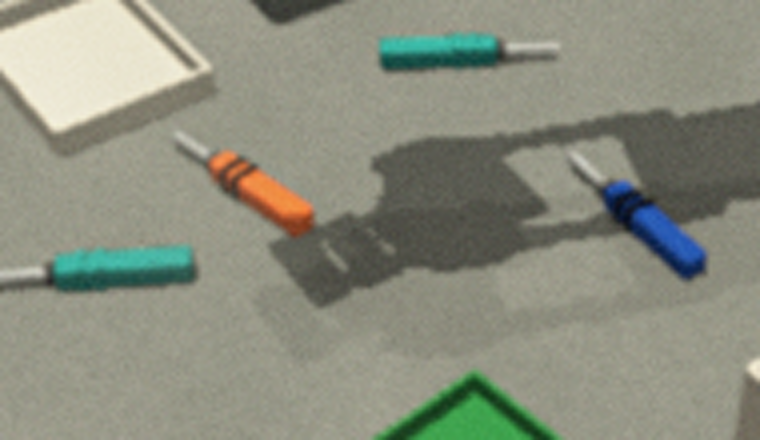

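```bash
python3 -m handwheel '{"translation":[[0.09,-0.23,0],[0.08,-0.2,0],[0,0,-0.25],[0,0,-0.35],[0,0,-0.35],[0,0,-0.25],[0,0,-0.1],[0,0,0]],"twist":[0.08,0.08,0,0,0,0,0,0]}' 140
```

```text
time: 68.45
tool_pos: [639.0, -187.0, 83.7]
tcp_rot: [-3.055, -0.09, 0.166]
contact_force: [-0.7, 0.0, 0.6]
grip_width: 41.4
```

```bash
python3 -m handwheel '{"translation":[[-0.01,-0.1,0],[0,0,0],[0,0,-0.16],[0,0,-0.12],[0,0,0],[0,0,0],[0,0,0],[0,0,0]],"twist":[0,0,0,0,0,0,0,0]}';python3 - <<'E'
from h import *
st();c=snap('wrist','w33.png')
print([ray(c,u,v,20).round(1) for u,v in [(320,185),(320,235),(320,220),(320,200)]])
E
```

```text
time: 69.45
tool_pos: [642.2, -205.7, 50.4]
tcp_rot: [-3.064, -0.103, 0.166]
contact_force: [0.8, 0.0, 0.1]
grip_width: 41.6
t 69.45 pos [ 642.2 -205.7   50.4] yawdeg 9.5 F [0.8 0.  0.1] grip 41.6 j6 -0.73
[array([ 638.3, -166.6,   20. ]), array([ 642.9, -194.5,   20. ]), array([ 641.5, -185.9,   20. ]), array([ 639.7, -174.8,   20. ])]
```

View pics/w33.png

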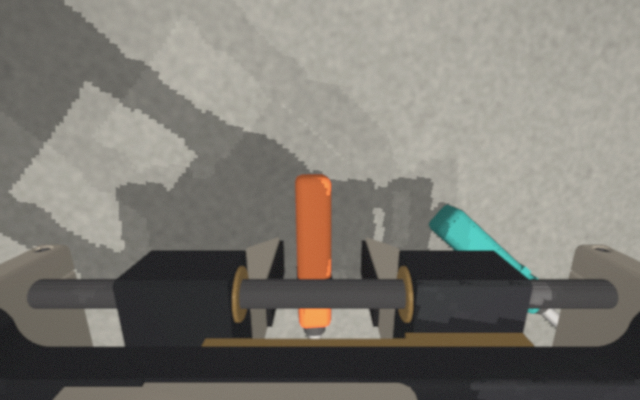

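```bash
python3 -m handwheel '{"translation":[[-0.03,0.065,0],[0,0,-0.08],[0,0,-0.05],[0,0,0],[0,0,0],[0,0,0],[0,0,0],[0,0,0]],"twist":[0,0,0,0,0,0,0,0]}'; python3 -m handwheel '{"translation":[[0,0,0],[0,0,0],[0,0,0],[0,0,0],[0,0,0.2],[0,0,0.35],[0,0,0.4],[0,0,0.3]],"twist":[0,0,0,0,0,0,0,0]}' 255
python3 - <<'E'
from h import *
c=snap('wrist','w34.png')
E
```

```text
time: 70.5
tool_pos: [637.4, -195.2, 29.6]
tcp_rot: [-3.064, -0.103, 0.166]
contact_force: [-0.7, 0.9, -0.1]
grip_width: 41.3
time: 71.5
tool_pos: [634.0, -193.7, 216.9]
tcp_rot: [-3.058, -0.094, 0.165]
contact_force: [0.9, 0.3, -1.3]
grip_width: 20.1
```

View pics/w34.png

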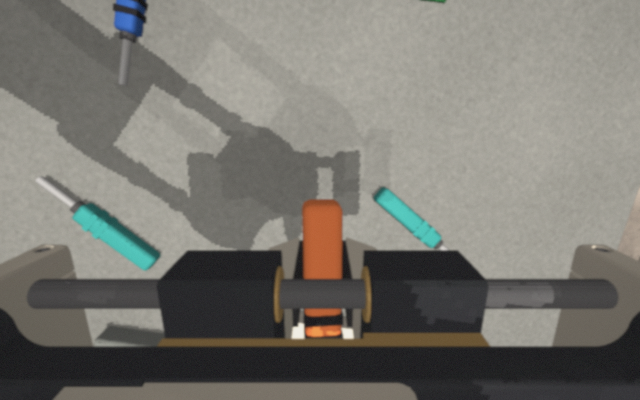

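```bash
python3 -m handwheel '{"translation":[[-0.1,0.3,0],[-0.12,0.4,0],[-0.12,0.4,0],[-0.12,0.4,0],[-0.12,0.35,-0.05],[-0.1,0.2,-0.1],[-0.04,0.04,-0.1],[0,0,0]],"twist":[-0.04,-0.05,-0.04,0,0,0,0,0]}'
```

```text
time: 72.55
tool_pos: [523.8, 125.5, 186.5]
tcp_rot: [-3.065, -0.109, -0.046]
contact_force: [0.2, 0.3, -0.3]
grip_width: 20.3
```

```bash
python3 -m handwheel '{"translation":[[0,0.11,0],[0,0,-0.1],[0,0,0],[0,0,0],[0,0,0],[0,0,0],[0,0,0],[0,0,0]],"twist":[0,0,0,0,0,0,0,0]}'
python3 - <<'E'
from h import *
c=snap('wrist','w35.png')
E
```

```text
time: 73.55
tool_pos: [526.2, 141.2, 172.1]
tcp_rot: [-3.065, -0.112, -0.05]
contact_force: [-0.9, -0.1, 0.3]
grip_width: 19.8
```

View pics/w35.png

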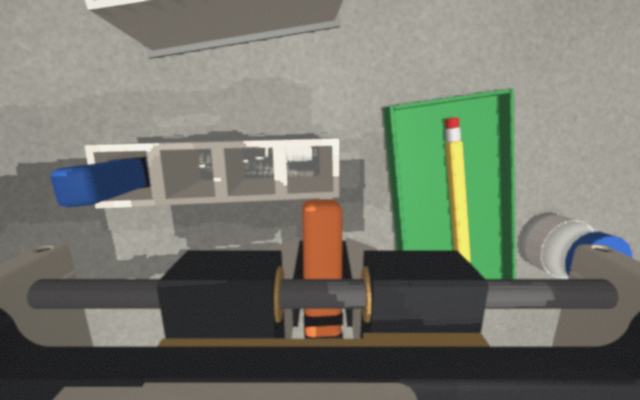

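```bash
python3 -m handwheel '{"translation":[[-0.06,0.01,-0.14],[0,0,-0.13],[0,0,-0.1],[0,0,-0.1],[0,0,-0.1],[0,0,-0.06],[0,0,0],[0,0,0]],"twist":[0,0,0,0,0,0,0,0]}'; python3 -m handwheel '{"translation":[[0,0,0.2],[0,0,0.3],[0,0,0.35],[0,0,0.35],[0,0.1,0.05],[0.07,0.17,0],[0.07,0.17,0],[0.07,0.17,0]],"twist":[0,0,0,0,-0.1,-0.115,-0.115,-0.115]}'
python3 - <<'E'
from h import *
st();c=snap('wrist','w36.png')
t=capture('scene');im=cv2.cvtColor(t['img'],cv2.COLOR_RGB2BGR)
cv2.imwrite('pics/s36.png',cv2.resize(im[70:290,320:560],None,fx=2.7,fy=2.7,interpolation=cv2.INTER_CUBIC))
E
```

```text
time: 74.6
tool_pos: [523.9, 142.6, 87.3]
tcp_rot: [-3.062, -0.135, -0.05]
contact_force: [0.1, 0.5, 0.3]
grip_width: 19.9
time: 75.6
tool_pos: [554.0, 234.4, 278.6]
tcp_rot: [-3.061, -0.13, -0.774]
contact_force: [0.4, -0.4, 0.8]
grip_width: 19.9
t 75.6 pos [554.  234.4 278.6] yawdeg -44.4 F [ 0.4 -0.4  0.8] grip 19.9 j6 1.1
```

View pics/w36.png

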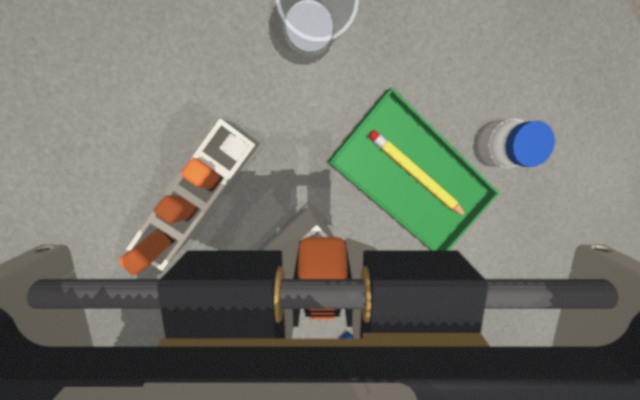

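View pics/s36.png

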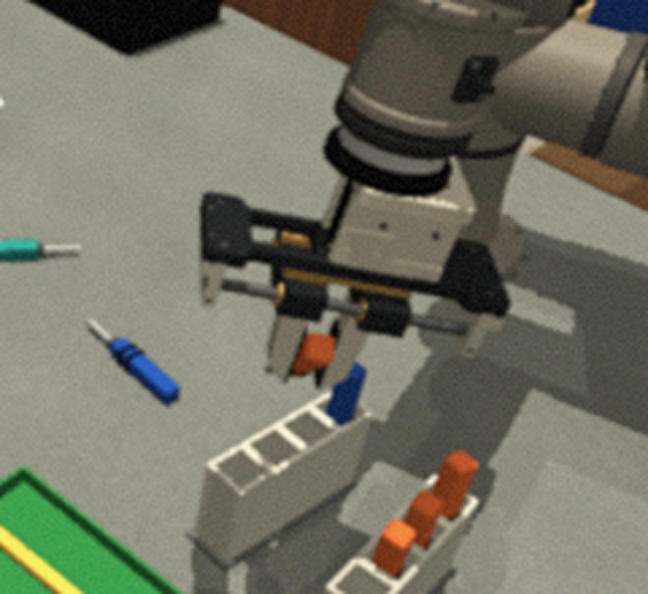

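```bash
python3 -m handwheel '{"translation":[[0.06,0.12,0],[0.09,0.16,0],[0.09,0.16,0],[0.08,0.16,0],[0.03,0.09,0],[0,0,0],[0,0,0],[0,0,0]],"twist":[-0.1,-0.115,-0.115,-0.09,0,0,0,0]}'
```

```text
time: 76.7
tool_pos: [606.7, 337.0, 273.6]
tcp_rot: [-3.072, -0.132, -1.433]
contact_force: [0.7, -0.2, 0.2]
grip_width: 20.0
```

```bash
python3 -m handwheel '{"translation":[[0,0.015,-0.1],[0,0,-0.17],[0,0,-0.17],[0,0,-0.14],[0,0,-0.08],[0,0,-0.03],[0,0,0],[0,0,0]],"twist":[0,0,0,0,0,0,0,0]}';python3 - <<'E'
from h import *
st();c=snap('wrist','w37.png')
t=capture('scene');im=cv2.cvtColor(t['img'],cv2.COLOR_RGB2BGR)
cv2.imwrite('pics/s37.png',cv2.resize(im[110:330,340:580],None,fx=2.7,fy=2.7,interpolation=cv2.INTER_CUBIC))
E
```

```text
time: 77.7
tool_pos: [605.6, 337.3, 165.3]
tcp_rot: [-3.072, -0.132, -1.433]
contact_force: [0.0, -0.0, 0.3]
grip_width: 19.8
t 77.7 pos [605.6 337.3 165.3] yawdeg -82.1 F [ 0.  -0.   0.3] grip 19.8 j6 1.93
```

View pics/w37.png

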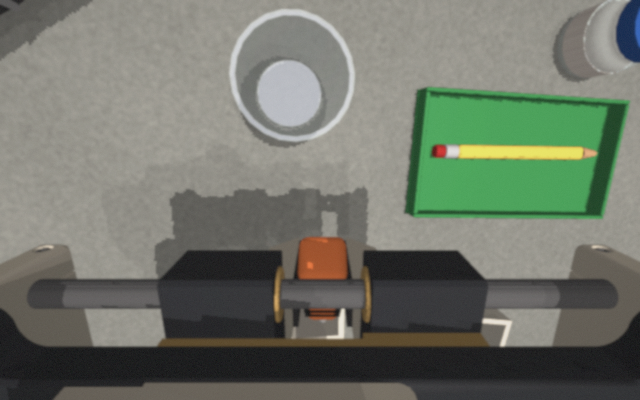

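View pics/s37.png

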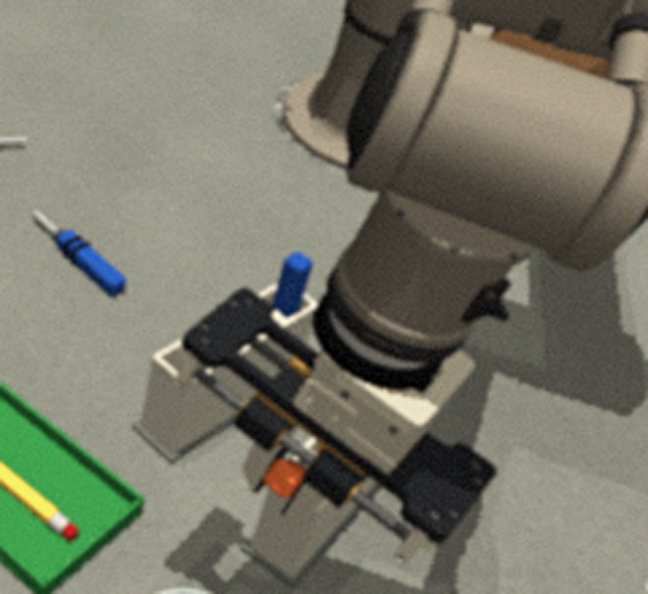

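```bash
python3 -m handwheel '{"translation":[[-0.07,-0.01,0],[-0.08,-0.01,0.03],[-0.1,-0.013,0.06],[-0.1,-0.013,0.05],[-0.09,-0.012,0.035],[0,0,0],[0,0,0],[0,0,0]],"twist":[0,0,0,0,0,0,0,0]}';python3 - <<'E'
from h import *
st();c=snap('wrist','w38.png')
t=capture('scene');im=cv2.cvtColor(t['img'],cv2.COLOR_RGB2BGR)
cv2.imwrite('pics/s38.png',cv2.resize(im[110:330,340:580],None,fx=2.7,fy=2.7,interpolation=cv2.INTER_CUBIC))
E
```

```text
time: 78.8
tool_pos: [543.3, 330.1, 199.0]
tcp_rot: [-3.047, -0.126, -1.435]
contact_force: [2.2, 0.5, 0.5]
grip_width: 20.0
t 78.8 pos [543.3 330.1 199. ] yawdeg -82.2 F [2.2 0.5 0.5] grip 20.0 j6 1.98
```

View pics/w38.png

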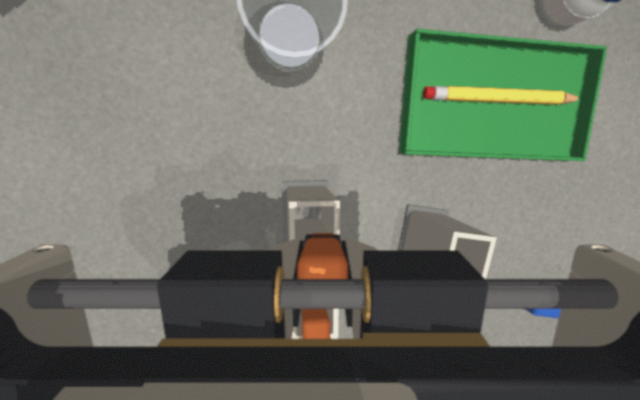

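View pics/s38.png

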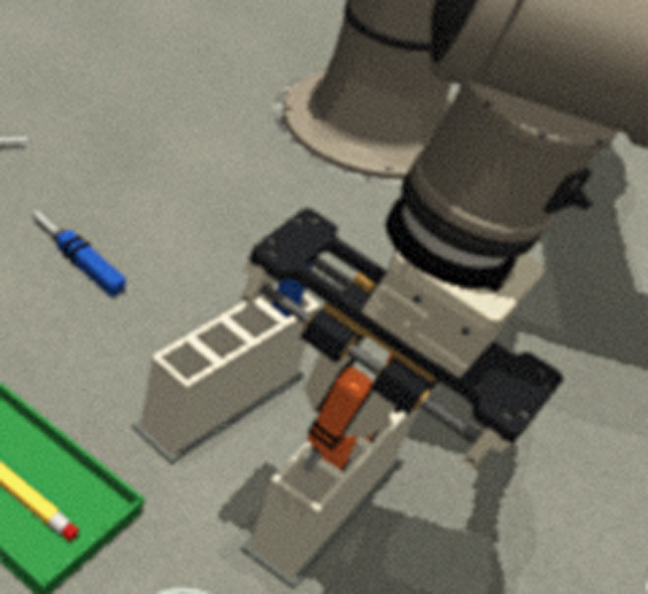

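```bash
python3 -m handwheel '{"translation":[[-0.02,-0.02,-0.05],[0,0,-0.1],[0,0,-0.1],[0,0,-0.08],[0,0,-0.06],[0,0,-0.03],[0,0,0],[0,0,0]],"twist":[0,0,0,0,0,0,0,0]}';python3 - <<'E'
from h import *
st();c=snap('wrist','w39.png')
t=capture('scene');im=cv2.cvtColor(t['img'],cv2.COLOR_RGB2BGR)
cv2.imwrite('pics/s39.png',cv2.resize(im[110:330,340:580],None,fx=2.7,fy=2.7,interpolation=cv2.INTER_CUBIC))
E
```

```text
time: 79.9
tool_pos: [542.0, 327.1, 130.9]
tcp_rot: [-3.044, -0.126, -1.435]
contact_force: [5.1, 0.9, -1.2]
grip_width: 19.8
t 79.9 pos [542.  327.1 130.9] yawdeg -82.2 F [ 5.1  0.9 -1.2] grip 19.8 j6 2.0
```

View pics/s39.png

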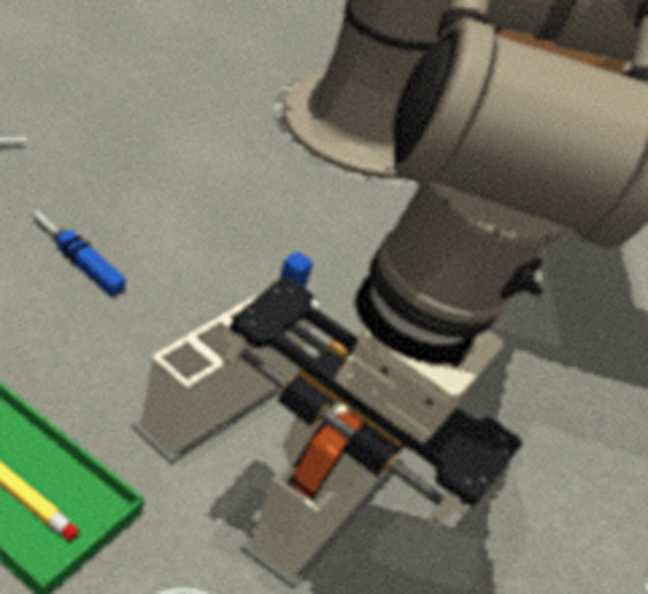

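```bash
python3 -m handwheel '{"translation":[[0.05,-0.05,0],[0.05,-0.05,0],[0,-0.03,0],[0,0,0],[0,0,0],[0,0,0],[0,0,0],[0,0,0]],"twist":[0,0,0,0,0,0,0,0]}'
```

```text
time: 81.0
tool_pos: [545.6, 323.1, 131.1]
tcp_rot: [-3.06, -0.093, -1.435]
contact_force: [0.6, 3.0, -1.2]
grip_width: 19.8
```

```bash
python3 -m handwheel '{"translation":[[0.04,-0.08,0],[0.04,-0.08,0],[0.03,-0.08,0],[0,-0.08,0],[0,-0.05,0],[0,0,0],[0,0,0],[0,0,0]],"twist":[0,0,0,0,0,0,0,0]}'
```

```text
time: 82.0
tool_pos: [545.8, 317.8, 134.6]
tcp_rot: [-3.059, -0.002, -1.43]
contact_force: [-1.4, -0.9, 0.1]
grip_width: 19.7
```

```bash
python3 -m handwheel '{"translation":[[0,0,0],[0,0,0],[0,0,0],[0,0,0],[0,0,0.1],[0,0,0.3],[0,0,0.35],[0,0,0.1]],"twist":[0,0,0,0,0,0,0,0]}' 130;python3 - <<'E'
from h import *
st();c=snap('wrist','w40.png')
t=capture('scene');im=cv2.cvtColor(t['img'],cv2.COLOR_RGB2BGR)
cv2.imwrite('pics/s40.png',cv2.resize(im[110:330,340:580],None,fx=2.7,fy=2.7,interpolation=cv2.INTER_CUBIC))
E
```

```text
time: 83.0
tool_pos: [545.0, 314.7, 267.8]
tcp_rot: [-3.061, -0.005, -1.432]
contact_force: [-0.4, 0.2, 0.4]
grip_width: 44.8
t 83.0 pos [545.  314.7 267.8] yawdeg -82.0 F [-0.4  0.2  0.4] grip 44.8 j6 1.85
```

View pics/s40.png

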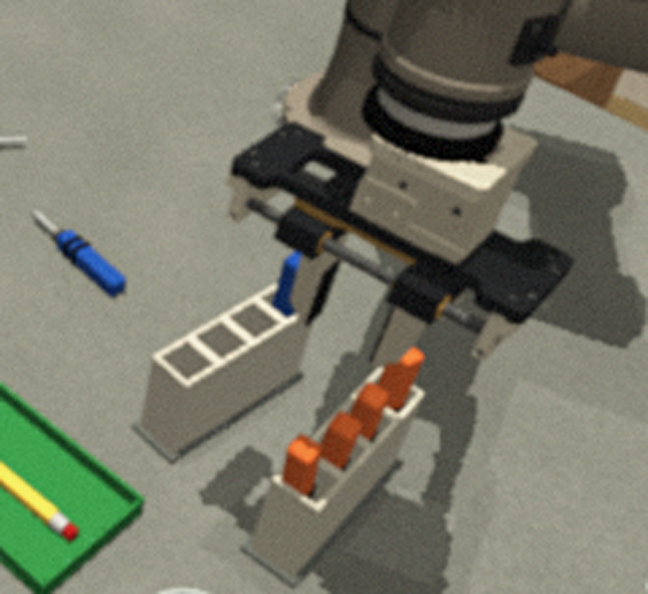

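View pics/w40.png

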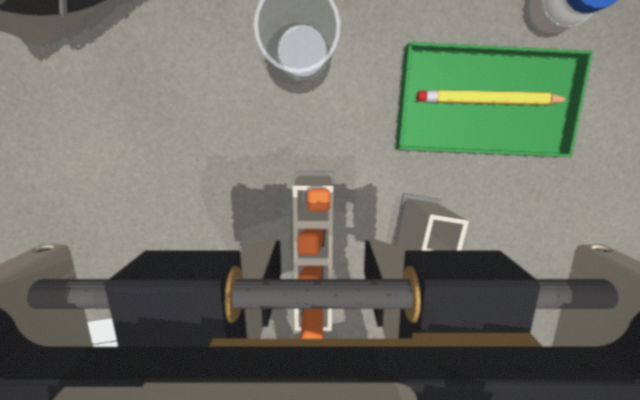

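```bash
python3 -m handwheel '{"translation":[[0,-0.2,0],[-0.08,-0.3,0],[-0.1,-0.35,0],[-0.1,-0.35,0],[-0.1,-0.35,0],[-0.1,-0.3,0],[-0.1,-0.25,0],[-0.05,-0.1,0]],"twist":[0.107,0.107,0.107,0.107,0.107,0.107,0.107,0.107]}' 140;python3 - <<'E'
from h import *
st();c=snap('wrist','w41.png')
E
```

```text
time: 84.1
tool_pos: [445.5, -15.8, 260.5]
tcp_rot: [-3.067, 0.001, -0.068]
contact_force: [-0.1, 0.4, 0.2]
grip_width: 41.7
t 84.1 pos [445.5 -15.8 260.5] yawdeg -3.9 F [-0.1  0.4  0.2] grip 41.7 j6 -0.21
```

View pics/w41.png

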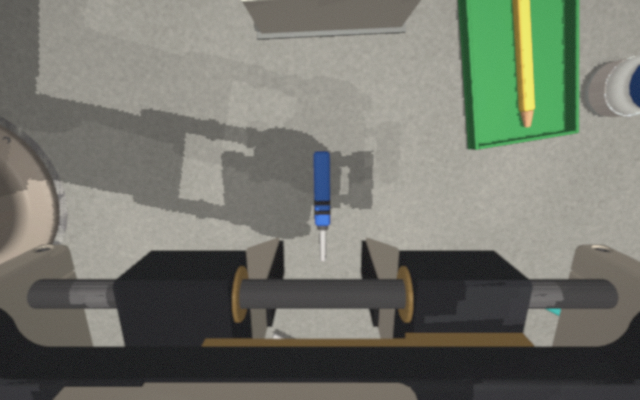

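Run:
```python
from h import *
c=capture('wrist')
for p,z in [((321,153),20),((322,224),20),((323,260),10)]: print(p,ray(c,*p,z).round(1))
```

```text
(321, 153) [446.9  28.   20. ]
(322, 224) [442.7 -58.8  20. ]
(323, 260) [ 440.8 -110.3   10. ]
```

```bash
python3 -m handwheel '{"translation":[[0,0.055,0],[0,0,-0.25],[0,0,-0.35],[0,0,-0.35],[0,0,-0.25],[0,0,-0.1],[0,0,0],[0,0,0]],"twist":[0.014,0,0,0,0,0,0,0]}'
```

```text
time: 85.2
tool_pos: [447.1, 2.9, 60.0]
tcp_rot: [-3.066, -0.002, -0.057]
contact_force: [-0.1, -0.2, 1.0]
grip_width: 41.5
```

```bash
python3 -m handwheel '{"translation":[[-0.01,-0.065,0],[0,0,-0.1],[0,0,-0.08],[0,0,-0.02],[0,0,0],[0,0,0],[0,0,0],[0,0,0]],"twist":[0,0,0,0,0,0,0,0]}';python3 - <<'E'
from h import *
st();c=snap('wrist','w42.png')
for v in (180,190,200,210): print(v,ray(c,320,v,20).round(1))
E
```

```text
time: 86.2
tool_pos: [448.5, -8.7, 33.0]
tcp_rot: [-3.068, -0.011, -0.057]
contact_force: [-0.1, -0.3, 0.2]
grip_width: 41.3
t 86.2 pos [448.5  -8.7  33. ] yawdeg -3.3 F [-0.1 -0.3  0.2] grip 41.3 j6 -0.28
180 [450.9  35.7  20. ]
190 [450.6  30.8  20. ]
200 [450.3  25.8  20. ]
210 [450.   20.8  20. ]
```

View pics/w42.png

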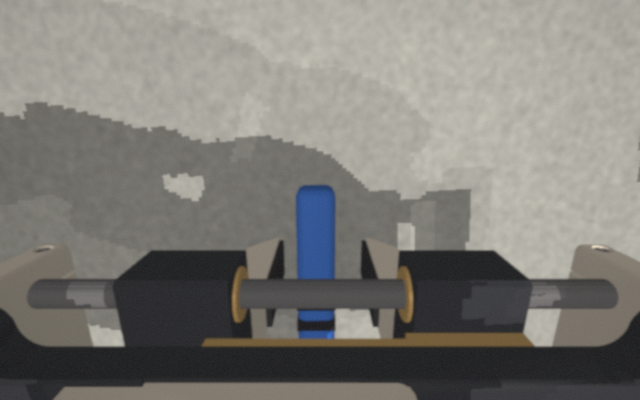

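```bash
python3 -m handwheel '{"translation":[[-0.01,0.04,-0.02],[0,0,0],[0,0,0],[0,0,0],[0,0,0],[0,0,0],[0,0,0],[0,0,0]],"twist":[0,0,0,0,0,0,0,0]}'; python3 -m handwheel '{"translation":[[0,0,0],[0,0,0],[0,0,0],[0,0,0],[0,0,0.2],[0,0,0.35],[0,0,0.3],[0,0,0.1]],"twist":[0,0,0,0,0,0,0,0]}' 255
```

```text
time: 87.25
tool_pos: [446.8, -2.2, 29.8]
tcp_rot: [-3.068, -0.011, -0.057]
contact_force: [-0.3, 0.3, 0.4]
grip_width: 41.8
time: 88.25
tool_pos: [445.1, -1.9, 175.1]
tcp_rot: [-3.068, -0.006, -0.057]
contact_force: [0.8, -0.1, -1.5]
grip_width: 19.7
```

```bash
python3 -m handwheel '{"translation":[[0.1,0.1,0],[0.12,0.2,0],[0.12,0.25,0],[0.1,0.25,0],[0.04,0.13,0],[0,0.02,0],[0,0,0],[0,0,0]],"twist":[0,0,0,0,0,0,0,0]}';python3 - <<'E'
from h import *
st();c=snap('wrist','w43.png')
E
```

```text
time: 89.25
tool_pos: [518.4, 143.1, 176.5]
tcp_rot: [-3.069, -0.009, -0.06]
contact_force: [0.6, -0.1, 1.0]
grip_width: 19.5
t 89.25 pos [518.4 143.1 176.5] yawdeg -3.4 F [ 0.6 -0.1  1. ] grip 19.5 j6 0.11
```

View pics/w43.png

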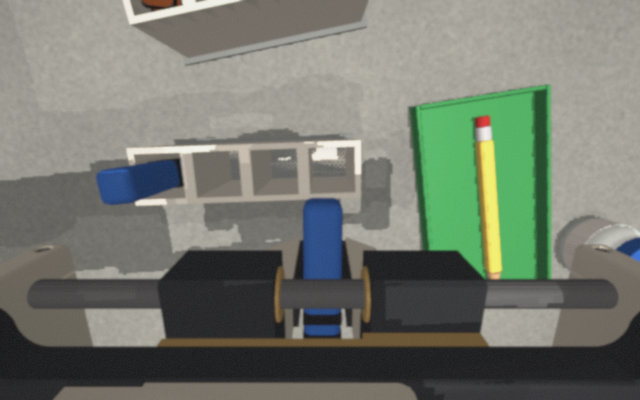

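```bash
python3 -m handwheel '{"translation":[[0,0,-0.14],[0,0,-0.14],[0,0,-0.1],[0,0,-0.1],[0,0,-0.1],[0,0,-0.05],[0,0,0],[0,0,0]],"twist":[0,0,0,0,0,0,0,0]}'; python3 -m handwheel '{"translation":[[0,0,0.2],[0,0,0.3],[0,0,0.35],[0.05,0,0.35],[0.1,0,0.05],[0.1,0.03,0],[0.1,0.05,0],[0.1,0.05,0]],"twist":[0,0,0,0,-0.1,-0.115,-0.115,-0.115]}'
python3 - <<'E'
from h import *
st();c=snap('wrist','w44.png')
t=capture('scene');im=cv2.cvtColor(t['img'],cv2.COLOR_RGB2BGR)
cv2.imwrite('pics/s44.png',cv2.resize(im[70:290,320:560],None,fx=2.7,fy=2.7,interpolation=cv2.INTER_CUBIC))
E
```

```text
time: 90.3
tool_pos: [523.2, 137.7, 89.6]
tcp_rot: [-3.068, -0.025, -0.067]
contact_force: [0.3, 0.6, 0.3]
grip_width: 20.2
time: 91.3
tool_pos: [589.9, 155.1, 280.8]
tcp_rot: [-3.068, -0.019, -0.791]
contact_force: [0.3, 0.3, -0.2]
grip_width: 20.1
t 91.3 pos [589.9 155.1 280.8] yawdeg -45.3 F [ 0.3  0.3 -0.2] grip 20.1 j6 0.9
```

View pics/s44.png

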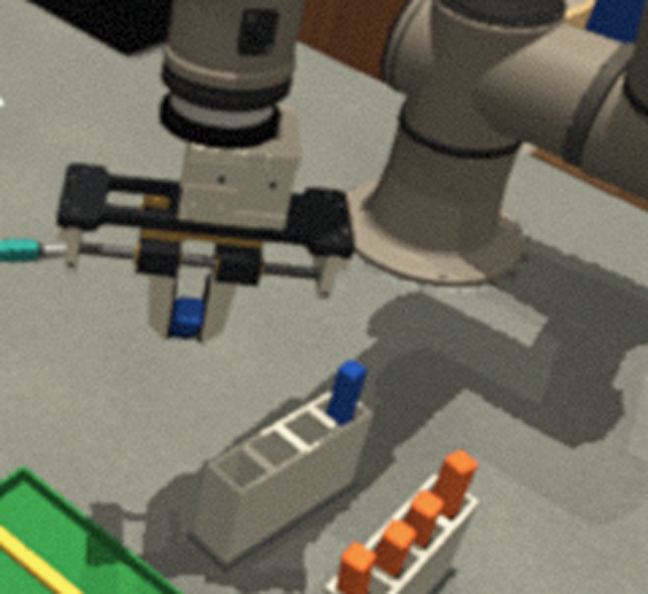

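View pics/w44.png

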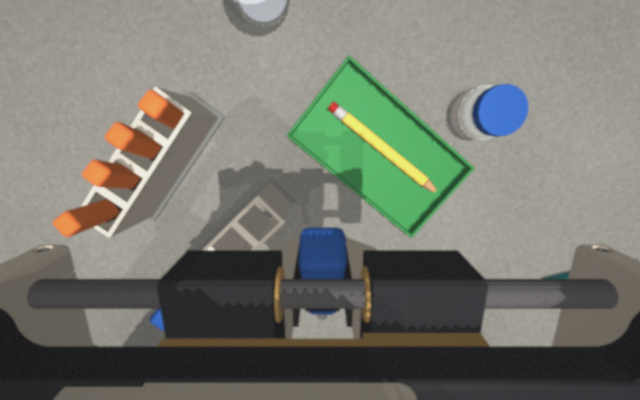

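```bash
python3 -m handwheel '{"translation":[[0,0.03,0],[0,0.04,0],[0,0.04,0],[0,0.04,0],[0,0,0],[0,0,0],[0,0,0],[0,0,0]],"twist":[-0.115,-0.115,-0.115,-0.115,-0.03,0,0,0]}'
```

```text
time: 92.4
tool_pos: [586.0, 175.7, 277.0]
tcp_rot: [-3.078, -0.02, -1.547]
contact_force: [-0.4, -0.1, -0.7]
grip_width: 20.0
```

```bash
python3 -m handwheel '{"translation":[[0.1,0.065,0],[0,0,-0.12],[0,0,-0.17],[0,0,-0.17],[0,0,-0.14],[0,0,-0.06],[0,0,0],[0,0,0]],"twist":[-0.022,0,0,0,0,0,0,0]}';python3 - <<'E'
from h import *
st();c=snap('wrist','w45.png')
t=capture('scene');im=cv2.cvtColor(t['img'],cv2.COLOR_RGB2BGR)
cv2.imwrite('pics/s45.png',cv2.resize(im[110:330,300:540],None,fx=2.7,fy=2.7,interpolation=cv2.INTER_CUBIC))
E
```

```text
time: 93.4
tool_pos: [602.2, 184.8, 177.2]
tcp_rot: [-3.074, -0.019, -1.576]
contact_force: [0.1, -0.0, 0.3]
grip_width: 19.9
t 93.4 pos [602.2 184.8 177.2] yawdeg -90.3 F [ 0.1 -0.   0.3] grip 19.9 j6 1.78
```

View pics/s45.png

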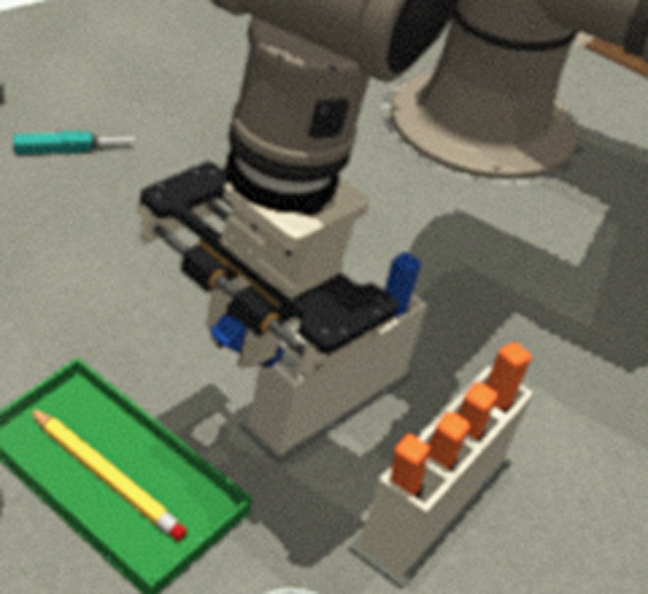

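View pics/w45.png

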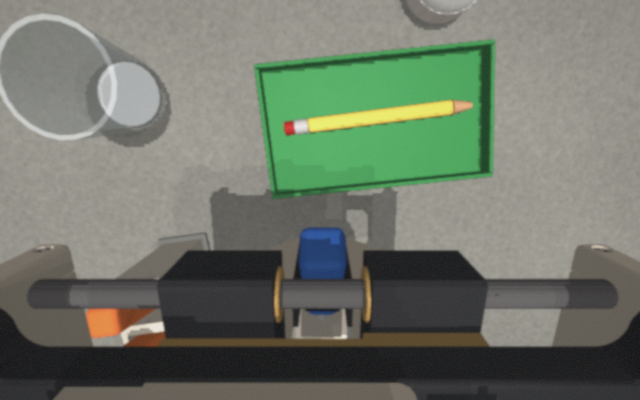

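```bash
python3 -m handwheel '{"translation":[[0,0,-0.065],[-0.06,0,0],[-0.08,0,0.045],[-0.1,0,0.065],[-0.1,0,0.055],[-0.1,0,0.04],[0,0,0],[0,0,0]],"twist":[0,0,0,0,0,0,0,0]}';python3 - <<'E'
from h import *
st();c=snap('wrist','w46.png')
t=capture('scene');im=cv2.cvtColor(t['img'],cv2.COLOR_RGB2BGR)
cv2.imwrite('pics/s46.png',cv2.resize(im[110:330,300:540],None,fx=2.7,fy=2.7,interpolation=cv2.INTER_CUBIC))
E
```

```text
time: 94.5
tool_pos: [534.0, 185.1, 203.0]
tcp_rot: [-3.063, -0.017, -1.576]
contact_force: [2.6, -0.3, -1.3]
grip_width: 20.1
t 94.5 pos [534.  185.1 203. ] yawdeg -90.3 F [ 2.6 -0.3 -1.3] grip 20.1 j6 1.81
```

View pics/s46.png

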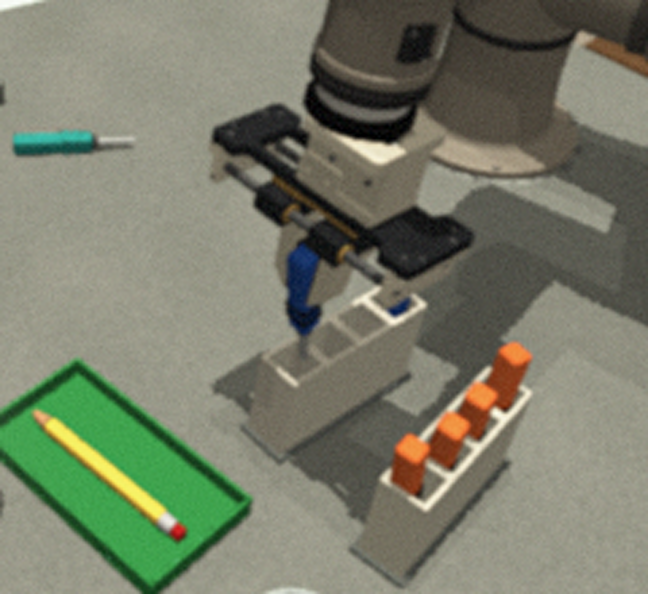

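View pics/w46.png

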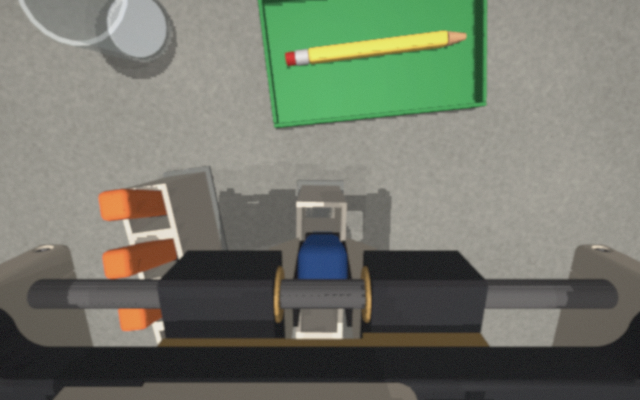

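```bash
python3 -m handwheel '{"translation":[[-0.06,0,-0.02],[0,0,-0.1],[0,0,-0.1],[0,0,-0.1],[0,0,-0.08],[0,0,-0.05],[0,0,0],[0,0,0]],"twist":[0,0,0,0,0,0,0,0]}';python3 - <<'E'
from h import *
st();c=snap('wrist','w47.png')
t=capture('scene');im=cv2.cvtColor(t['img'],cv2.COLOR_RGB2BGR)
cv2.imwrite('pics/s47.png',cv2.resize(im[110:330,300:540],None,fx=2.7,fy=2.7,interpolation=cv2.INTER_CUBIC))
E
```

```text
time: 95.6
tool_pos: [527.2, 185.0, 131.4]
tcp_rot: [-3.06, -0.017, -1.577]
contact_force: [3.9, -0.9, -0.4]
grip_width: 19.7
t 95.6 pos [527.2 185.  131.4] yawdeg -90.3 F [ 3.9 -0.9 -0.4] grip 19.7 j6 1.82
```

View pics/s47.png

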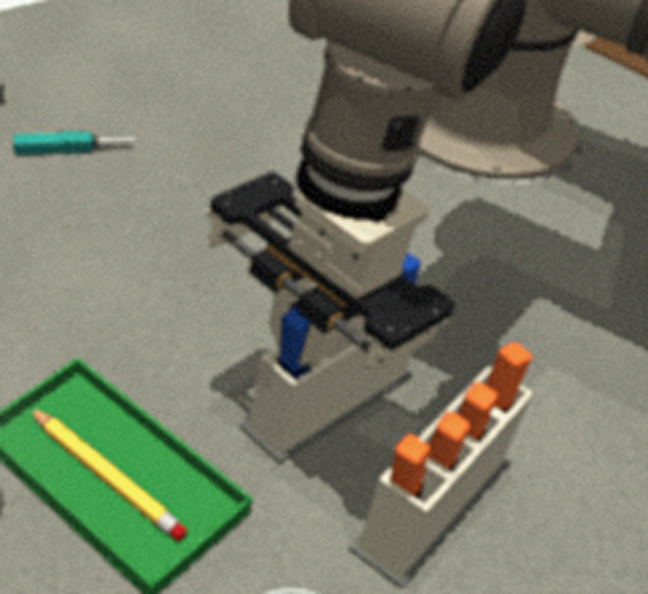

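View pics/w47.png

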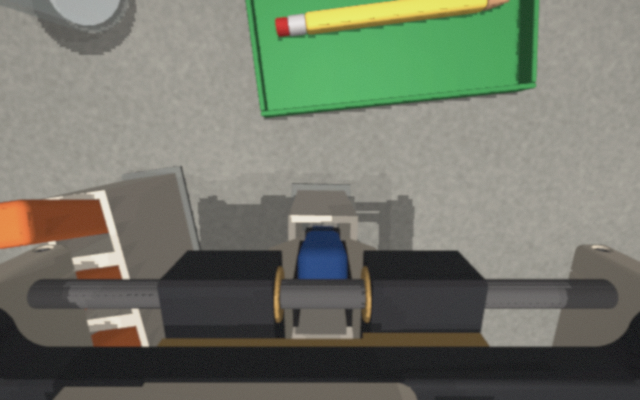

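```bash
python3 -m handwheel '{"translation":[[0,0,0],[0,0,0],[0,0,0],[0,0,0.08],[0,0,0.2],[0,0,0.35],[0,0,0.35],[0.1,-0.2,0]],"twist":[0,0,0,0,0,0,0,0]}' 140;python3 -m handwheel '{"translation":[[0.05,-0.4,0],[0,-0.4,0],[0,-0.4,0],[0,-0.4,0],[0,-0.4,0],[0,-0.4,0],[0,-0.3,0],[0,0,0]],"twist":[0.1,0.1,0.1,0.1,0.1,0.1,0.1,0.1]}';python3 - <<'E'
from h import *
st();c=snap('wrist','w48.png')
t=capture('scene');im=cv2.cvtColor(t['img'],cv2.COLOR_RGB2BGR)
cv2.imwrite('pics/s48.png',cv2.resize(im[90:330,280:540],None,fx=2.5,fy=2.5,interpolation=cv2.INTER_CUBIC))
for s in ('blue1','orange1'): print(s,[(round(d['score'],2),w(t,d['position']).round(0).tolist()) for d in spot_point('scene',s)])
t=capture('top');im=cv2.cvtColor(t['img'],cv2.COLOR_RGB2BGR)
cv2.imwrite('pics/t48.png',cv2.resize(im[110:300,170:490],None,fx=2.5,fy=2.5,interpolation=cv2.INTER_CUBIC))
E
```

```text
time: 96.7
tool_pos: [539.0, 156.0, 287.1]
tcp_rot: [-3.062, -0.017, -1.574]
contact_force: [-0.8, -0.5, -1.7]
grip_width: 41.1
time: 97.7
tool_pos: [545.3, -249.5, 295.9]
tcp_rot: [-3.056, -0.023, -0.311]
contact_force: [0.1, 0.5, 0.1]
grip_width: 41.5
t 97.7 pos [ 545.3 -249.5  295.9] yawdeg -17.8 F [0.1 0.5 0.1] grip 41.5 j6 -0.3
blue1 []
orange1 [(0.81, [363.0, -218.0, 13.0]), (0.77, [836.0, -253.0, 9.0])]
```

View pics/s48.png

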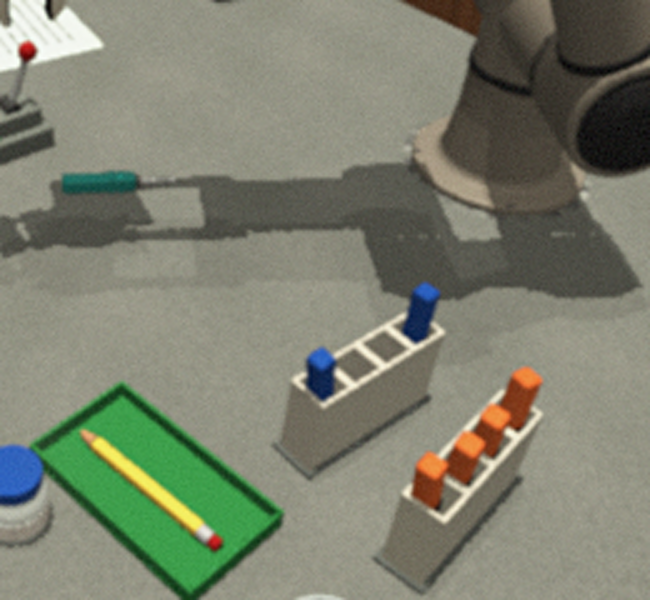

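View pics/t48.png

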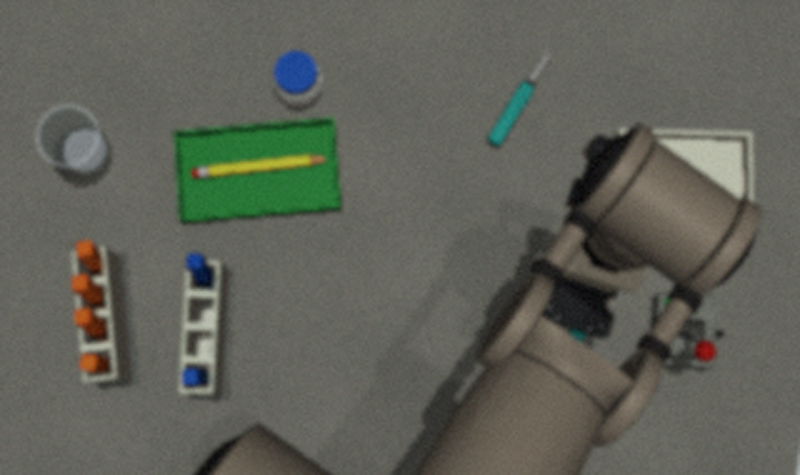

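```bash
python3 -m handwheel '{"translation":[[-0.15,-0.15,0],[-0.16,-0.16,0],[-0.16,-0.16,0],[-0.16,-0.16,0],[-0.16,-0.16,0],[-0.15,-0.15,0],[-0.06,-0.06,0],[0,0,0]],"twist":[-0.1,-0.1,-0.1,-0.1,-0.1,-0.1,-0.1,-0.1]}' 255;python3 - <<'E'
from h import *
st();c=snap('wrist','w49.png');s=snap('scene')
print(proj(c,(441,-415,127)))
for k,x in (('wrist',c),('scene',s)):
  for l in ('switch_tip','fan_box'): print(k,l,[(round(d['score'],2),w(x,d['position']).round(0).tolist()) for d in spot_point(k,l)])
E
```

```text
time: 98.95
tool_pos: [393.7, -391.1, 299.7]
tcp_rot: [-3.053, -0.027, -1.619]
contact_force: [-0.2, -0.5, 0.1]
grip_width: 0.0
t 98.95 pos [ 393.7 -391.1  299.7] yawdeg -92.7 F [-0.2 -0.5  0.1] grip 0.0 j6 0.66
(np.float64(339.4185172669702), np.float64(156.74337599289123))
wrist switch_tip [(0.78, [444.0, -415.0, 125.0])]
wrist fan_box [(0.89, [473.0, -415.0, -1.0])]
scene switch_tip [(0.4, [441.0, -415.0, 128.0])]
scene fan_box [(0.69, [483.0, 311.0, 5.0]), (0.63, [471.0, -419.0, -2.0]), (0.43, [706.0, 357.0, 1.0])]
```

View pics/w49.png

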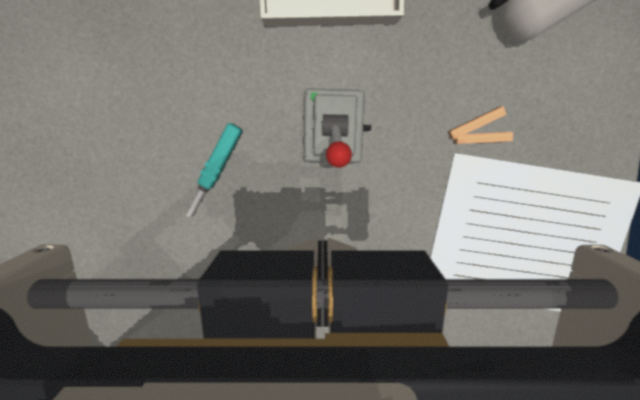

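```bash
python3 -m handwheel '{"translation":[[0,-0.155,0],[0,0,-0.2],[0,0,-0.25],[0,0,-0.25],[0,0,-0.2],[0,0,-0.15],[0,0,-0.05],[0,0,0]],"twist":[0.025,0,0,0,0,0,0,0]}'
```

```text
time: 100.25
tool_pos: [396.7, -413.3, 130.7]
tcp_rot: [-3.051, -0.029, -1.552]
contact_force: [0.0, -0.3, 0.0]
grip_width: 0.6
```

```bash
python3 -m handwheel '{"translation":[[0.08,0,0],[0.08,0,0],[0.08,0,0],[0.07,0,0],[0.07,0,0],[0.07,0,0],[0.05,0,0],[0,0,0]],"twist":[0,0,0,0,0,0,0,0]}';python3 - <<'E'
from h import *
st();c=snap('wrist','w50.png');t=snap('scene')
im=cv2.cvtColor(t['img'],cv2.COLOR_RGB2BGR)
cv2.imwrite('pics/s50.png',cv2.resize(im[60:200,180:360],None,fx=3.5,fy=3.5,interpolation=cv2.INTER_CUBIC))
E
```

```text
time: 101.25
tool_pos: [478.6, -414.3, 133.5]
tcp_rot: [-3.048, -0.034, -1.551]
contact_force: [0.9, -0.1, -0.3]
grip_width: 0.5
t 101.25 pos [ 478.6 -414.3  133.5] yawdeg -88.9 F [ 0.9 -0.1 -0.3] grip 0.5 j6 0.66
```

View pics/w50.png

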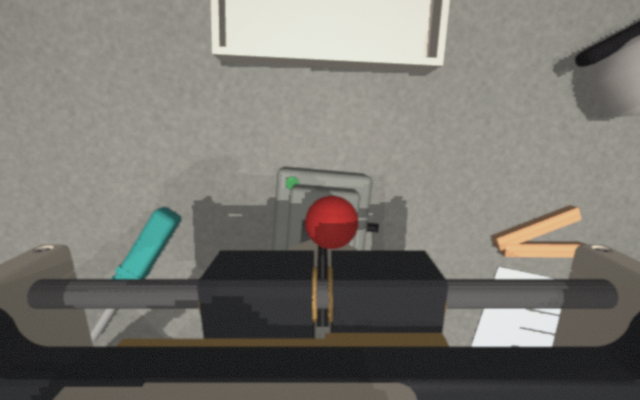

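View pics/s50.png

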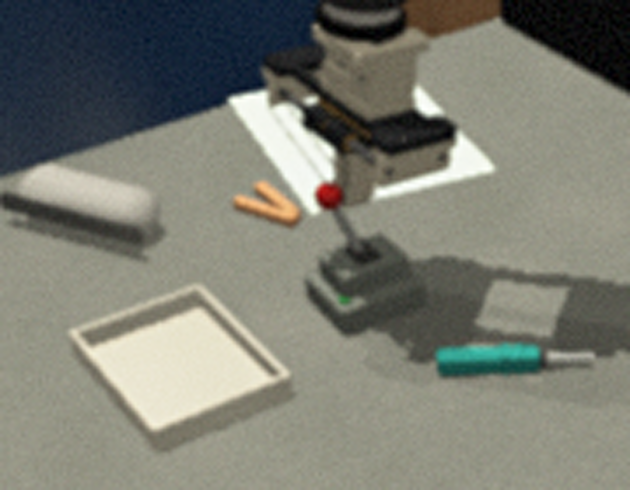

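```bash
python3 - <<'E'
from h import *
c=capture('wrist');print(ray(c,332,222,126))
E
python3 -m handwheel '{"translation":[[0.04,0,0],[0.04,0,0],[0.03,0,0],[0,0,0],[0,0,0],[0,0,0],[0,0,0],[0,0,0]],"twist":[0,0,0,0,0,0,0,0]}'
```

```text
[ 503.81824755 -418.93165235  126.        ]
time: 102.4
tool_pos: [487.1, -414.7, 133.6]
tcp_rot: [-3.066, -0.03, -1.552]
contact_force: [-3.0, -1.2, 1.2]
grip_width: 0.4
```

```bash
python3 -m handwheel '{"translation":[[0.05,0,0],[0.05,0,0],[0,0,0],[-0.05,0,0],[-0.2,0,0],[-0.3,0,0],[-0.2,0,0.1],[0,0,0.3]],"twist":[0,0,0,0,0,0,0,0]}';python3 -m handwheel '{"translation":[[0,0,0.3],[0,0,0.3],[0,0,0],[0,0,0],[0,0,0],[0,0,0],[0,0,0],[0,0,0]],"twist":[0,0,0,0,0,0,0,0]}';python3 - <<'E'
from h import *
st();c=snap('wrist','w51.png');t=snap('scene')
im=cv2.cvtColor(t['img'],cv2.COLOR_RGB2BGR)
cv2.imwrite('pics/s51.png',cv2.resize(im[60:340,180:540],None,fx=2.2,fy=2.2,interpolation=cv2.INTER_CUBIC))
for k,x in (('wrist',c),('scene',t)):
  for l in ('switch_tip','fan_box'): print(k,l,[(round(d['score'],2),w(x,d['position']).round(0).tolist()) for d in spot_point(k,l)])
E
```

```text
time: 103.4
tool_pos: [372.6, -413.2, 191.6]
tcp_rot: [-3.095, -0.019, -1.55]
contact_force: [1.0, -0.4, 0.1]
grip_width: 0.3
time: 104.4
tool_pos: [374.0, -412.9, 284.0]
tcp_rot: [-3.09, -0.021, -1.549]
contact_force: [0.6, -0.2, -0.4]
grip_width: 0.6
t 104.4 pos [ 374.  -412.9  284. ] yawdeg -88.8 F [ 0.6 -0.2 -0.4] grip 0.6 j6 0.55
wrist switch_tip [(0.94, [511.0, -420.0, 120.0])]
wrist fan_box [(0.9, [477.0, -413.0, -4.0])]
scene switch_tip [(0.42, [508.0, -420.0, 125.0])]
scene fan_box [(0.64, [470.0, -419.0, 2.0])]
```

View pics/s51.png

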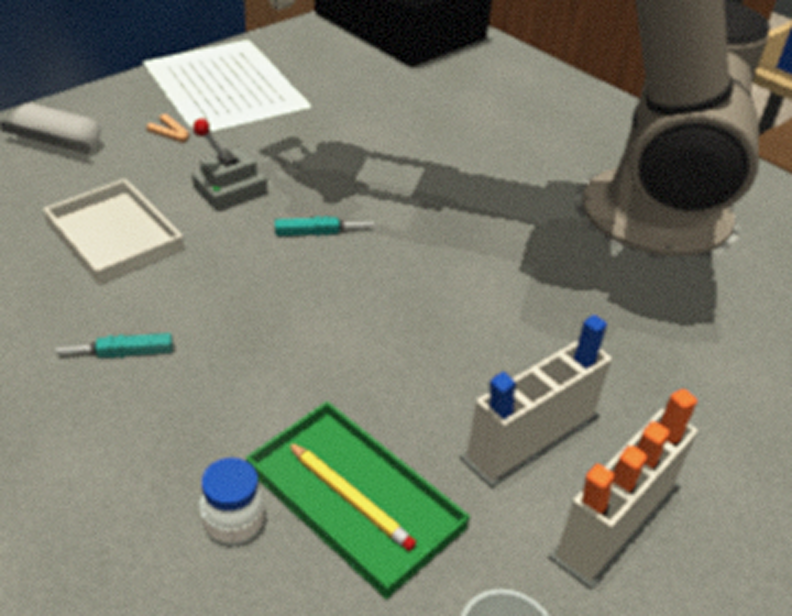

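View pics/w51.png

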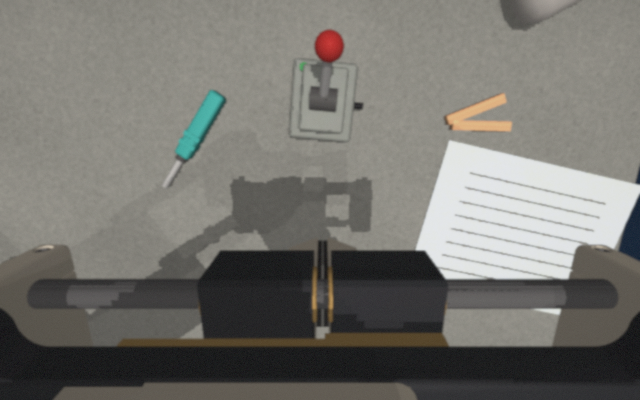

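Run:
```python
from h import *
t=capture('top');s=capture('scene')
for a,b in [((92,362),(681,399)),((85,318),(655,433)),((82,287),(631,457)),((87,252),(598,475)),((192,376),(593,325)),((195,263),(502,382))]:
    print(tri(t,(170+a[0]/2.5,110+a[1]/2.5),s,(180+b[0]/2.2,60+b[1]/2.2)))
```

```text
(array([420.36969607, 304.02126131, 136.7862366 ]), np.float64(0.6342091792243264))
(array([472.39198385, 314.86588321, 133.88641298]), np.float64(0.5297401956408263))
(array([510.10926364, 319.5778373 , 131.37921901]), np.float64(3.323904536860907))
(array([551.7454979 , 315.26680761, 133.09939852]), np.float64(2.8602231439651415))
(array([405.63163106, 185.28640047, 136.79042736]), np.float64(0.7002720006004847))
(array([539.46820887, 185.43034839, 135.50761037]), np.float64(2.879359254015171))
```

```bash
python3 -c "
from plant import *
print(close_job())"
```

```text
the job is handed in; nothing more can be done
None
```

The job is done and handed in after about 105 s of the 210 s; `close_job()` gave no verdict.

- **Pencil:** it came out of `rack_a` first and lies flat in the green tray.
- **Probes:** four loose probes were present, three orange and one blue. The three orange ones stand tip down in `rack_a` (pockets −20, +20 and +60) beside `racked_orange`. The blue one stands tip down in the +60 pocket of `rack_b`, the rack that holds `racked_blue`.
- **Drying fan:** I pushed the lever only after everything else was away. Both cameras put the red ball about 38 mm past the box centre, away from the robot, which matches fully on. The arm was then backed off, clear of everything.

**Last checks:** every probe top triangulated to 131–137 mm, the same as the two probes that were already racked. The new ones lean a little in their pockets. The turquoise look-alikes, jar and dish looked untouched in the last pictures. The beaker was mostly out of that frame, but nothing came near it.

**What went wrong along the way:**
- The first orange probe would not swing tip-down under its own weight and was dropped twice from a few centimetres. I then tilted each probe over the rim of `rack_b` and straightened it in its pocket.
- The blue probe had moved a few centimetres during the run, so I located it again before picking it up.
- The gripper crept up to about 7 degrees out of vertical. I mostly corrected this while a probe was held in its pocket.

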